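Load the wax feeder and lock its keeper lever

ROBOT

A 7-joint arm with a two-finger parallel gripper is mounted at the origin on a cart in front of the work surface, level with it; the furniture and walls round the work are solid. World frame = base frame: x ahead of the robot, y to its left, z up, the work surface at z = 0. Lengths are in m, angles in rad, forces in N, time in s.
With the tool pointing down it reaches from about 0.4 to 0.85 m from the base axis. Payload 10.4 kg.
Tool frame: the origin (TCP) lies on the centre line of the jaws, within the pads' length; the fingertips stand 11 mm ahead of it and the grasp point (between the pads) lies 8 mm behind it (manip.finger_overhang is the distance from the TCP to the fingertips, in m); z points along the fingers, y is the line along which they close (so a half turn about z gives the same grasp; the last joint's range is limited). The gripper opens to 85 mm and grips with 20 to 120 N. Pads are 22 mm wide; open, the fingers measure 114 mm over their backs; the gripper's body (76 mm by 85 mm) begins 54 mm behind the grasp point. The pads swing forward as they close: fully open they stand 13 mm farther back than shut.
Start: joints at [1.221, 0.332, -0.065, 1.46, 0.022, 1.35, -0.088], TCP at [0.201, -0.592, 0.242] pointing down, gripper open.
Joint ranges: [-2.6, 2.6], [-0.5, 2.12], [-1.47, 1.34], [0.16, 2.42], [-1.27, 4.41], [0.06, 2.06], [-2.6, 2.6]. Speed limits (rad/s): [2.22, 2.22, 2.79, 2.79, 3.14, 3.14, 3.14].

INTERFACE

Orientations are given as a unit quaternion [x, y, z, w].
In Python, from workcell import manip, imaging, workorder gives the robot as it stands.
- The arm moves only by the tool jog_arm, never from a script. Its argument "deltas" is a list of rows, each an object with "gripper": the opening, from 0 (shut) to 1 (fully open); "offset": the shift along the tool's x, y, z in m, a list of three; "rotation": the turn, a rotation vector about the tool's x, y, z in degrees, a list of three. In form: [{"gripper": gripper, "offset": [tx, ty, tz], "rotation": [ax, ay, az]}, ...]. A call has 1 to 20 rows; each row shifts and turns the commanded pose from where the row before left it, along the tool's axes as they then stand; what a row does not reach is not made up. A row lasts 1/10 s, in which the tool goes at most 50 mm and 8.59 degrees, less where a joint would pass 70% of its speed; a pose out of reach is approached as far as the arm can. A call with a gripper value outside its range is refused whole. The fingers move at their own pace and stop on an object; "newtons" is the grip in N (left out, the last holds). Time passes only in rows, so rows that do not move let the fingers close. It gives the time, the measured TCP pose, the force, the opening and the grip force at its end, in the units of the state.
- manip.get_obs(): the state, without advancing time (a new reading comes with each control period).
- imaging.camera(name): name is "side" or "top"; returns the picture (420x560x3 uint8, blue, green, red); there is no depth.
- imaging.camera_model(name): a dict with "camera_matrix" (3x3 intrinsics, pixels), "k1" (the pictures are not rectified: a ray, as slopes to the right and down, at radius r is drawn at 1 + k1 r^2 times it, then the intrinsics apply), "world_to_cam" (4x4, takes a point from world to camera coordinates). Camera axes: x right, y up, looking along -z (the intrinsics and any distortion apply to the point x, -y, -z); pixel columns grow to the right and rows downward; lengths in m; the calibration is good to about 2 mm. A picture is of the moment at which its call begins. camera_model takes no time and is no camera call.
- workorder.hand_in(): hands the job in; it is judged then, once.
The state is a dict: "clock": time; "joint_pos": joint angles; "joint_velocities": joint speeds; "tau": joint torques, N m; "position": TCP position; "ee_rot": TCP orientation; "ft_force": force on the tool from outside, world axes, zero at the start; "torque": the same for the moment, N m; "grip_width": opening from 0.0 (shut) to 1.0 (fully open); "grasp_force": force on a finger pad.
Only numpy, scipy, OpenCV 4.12 (cv2) and the standard library are available. Lean on these libraries where they do the work, as an engineer would, in place of code of your own. Each camera call takes 0.05 s, during which the arm holds its last target. There are 200 camera calls.

TASK

The wax mill's tablet feeder is empty: push both thin green wax tablets, one after the other, down into its spring magazine until each is held under the two spring catches. Then lift the locking collar on its lever, swing the lever over to the other notch so that the keeper fork closes over the stack, and let the collar drop fully home to lock it. Leave the bystanding tools and jars where they are.

Things in the scene. Friction and masses are not known exactly. Their poses are not given: they have to be found in the camera images.
- mouth (a point): Magazine mouth of the grey feeder: centre of the tablet well, level with the flat undersides of the two spring catches, 50 mm above the bench. z up. The well is 69 mm along y, 45 mm along x, between four corner posts; their tops stand 30 mm above this point and flare out by 4 mm over the last 8 mm. Both x sides are open for fingers over the middle 31 mm or more.
- follower (a joint): Spring plate that carries the stack, 0 at the top (0.5 mm below the catch undersides, magazine empty); grows as it is pushed down, to 0.033 m. It pushes up with about 2 N at the top, 4 N under two tablets.
- catch_near (a joint): Spring catch at the +y end of the well, sliding outward along y; 0 = out over the tablet's end by 4 mm, to 0.008 m pushed back. Its top slopes (65 degrees) from 2 mm to 13 mm above its flat underside. A tablet set on the two slopes rests with its underside 10 mm above this; pressed down in the middle (6 to 12 N) it drives them back; they snap over it once its top is below their undersides.
- catch_far (a joint): The same spring catch at the -y end of the well.
- tablet_a_centre (a point): Centre of a loose plain green wax tablet, 42 (x) by 66 (y) by 12 (z) mm, 50 g, lying flat on the bench at the start, z up. The other tablet is identical. It goes in flat, long side along the mouth's y; either way round and either tablet first. Not the thick green block (70x120x35 mm, fixed) nor the small green lump.
- tablet_b_centre (a point): Centre of the other wax tablet: 42 (x) by 66 (y) by 12 (z) mm, 50 g.
- lever_pivot (a point): Point on the feeder's cross shaft at the foot of the locking lever, 55 mm above the bench; fixed. Its y axis is the shaft. The lever swings in its x-z plane from 40 degrees toward -x (start) to 30 degrees toward +x, between two steel guard hoops (70 mm radius, 45 mm clear gap along y) that leave fingers room only fore and aft of the lever, not beside it.
- lever (a joint): Angle of the locking lever and its keeper fork, rad: 0 = loading position (lever leans 40 degrees to the pivot's -x, fork raised), 1.222 = far stop (leans 30 degrees to +x, fork level over the mouth). Stiff (about 3 N at the collar), stays where it is left. The key under the collar locks it at both ends, with 0.02 to 0.04 rad of play. Tablets not under the catches block the fork.
- collar (a joint): How far the locking collar is lifted along the lever, m: 0 = fully down, key in a notch; 0.009 = key just clear; 0.015 = top of its travel. A spring pulls it down (3 N at rest, 6 N at the top). Between the notches the key rides on the curved quadrant at 0.009; it drops into the far notch at a lever angle above about 1.18.
- collar_grip (a point): Centre of the ribbed steel locking collar, a sleeve 30 mm across and 28 mm long round the lever, 72 mm from the pivot when down. Moves with it. z points along the lever to its knob, y along the shaft, x is the swing direction. The quadrant's edge passes 46 mm from the pivot, so fingers may reach 22 mm below this point.
- knob (a point): Centre of the black knob at the end of the lever, 28 mm across, 16 mm long, 107 mm from the pivot; its end is 43 mm above the collar's centre when that is down. z along the lever.
- keeper_tip (a point): Middle between the two tips of the keeper fork: two flat arms 7 mm wide, 31 mm clear between them, 46 mm long from the shaft. At the start they stand up on the mouth's -x side, tips 42 mm from its centre and 51 mm above it; with the lever over they lie level across the tablets, 2 mm above the catches' undersides.
- jar: Bystander: small glass jar with a black lid, 48 mm across, 63 mm high; origin under its centre.
- bur_box: Bystander: clear bur box with a blue insert, 30x67x46 mm; origin under its centre.
- solder_spool: Bystander: wire spool, 48 mm across, 32 mm high; origin under its centre.
- doming_block: Bystander: brass doming cube, 42 mm; origin under its centre.
- loupe: Bystander: black eye loupe, 39 mm across, 30 mm high; origin under its centre.
- pliers_b: Bystander: blue-handled pliers, 46x129x10 mm, lying flat; origin under their centre.
- marker: Bystander: marker pen lying flat, 11x128x11 mm; origin under its centre.
- green_wax_b: Bystander: small green wax lump, 18x26x20 mm, not a tablet; origin under its centre.
Mind the look-alikes: they are no part of the job. What is shaped like the part that bears tablet_b_centre but yellow is not meant. Leave any orange look-alike of the part that bears tablet_a_centre alone.

How it is judged:
On the way, in this order (a step that is already met when the one before it is completed fails the run):
1. the first tablet is under the spring catches (((z of tablet_a_centre in the frame of mouth between -0.04 and -0.0045 m and x of tablet_a_centre in the frame of mouth between -0.006 and 0.006 m and y of tablet_a_centre in the frame of mouth between -0.006 and 0.006 m and angle between the z axis of tablet_a_centre and the z axis of mouth, either way round below 0.12 rad) or (z of tablet_b_centre in the frame of mouth between -0.04 and -0.0045 m and x of tablet_b_centre in the frame of mouth between -0.006 and 0.006 m and y of tablet_b_centre in the frame of mouth between -0.006 and 0.006 m and angle between the z axis of tablet_b_centre and the z axis of mouth, either way round below 0.12 rad))), for 0.2 s.
2. both tablets are under the spring catches (z of tablet_a_centre in the frame of mouth between -0.04 and -0.0045 m and x of tablet_a_centre in the frame of mouth between -0.006 and 0.006 m and y of tablet_a_centre in the frame of mouth between -0.006 and 0.006 m and angle between the z axis of each of tablet_a_centre, tablet_b_centre and the z axis of mouth, either way round below 0.12 rad and z of tablet_b_centre in the frame of mouth between -0.04 and -0.0045 m and x of tablet_b_centre in the frame of mouth between -0.006 and 0.006 m and y of tablet_b_centre in the frame of mouth between -0.006 and 0.006 m), for 0.2 s.
3. the collar is lifted clear of its notch (value of joint collar above 0.009 m), for 0.1 s.
At the end, for the whole second after the job is handed in: both tablets lie flat in the magazine with their tops under the catches; the lever stands in the far notch (angle above 1.14 rad) with the collar within 3 mm of fully down (all of step 2 and value of joint lever above 1.14 rad and value of joint collar below 0.003 m); the robot touches nothing.
It fails at once if a bystander is shifted by more than 4 cm (distance of any of jar, bur_box, solder_spool, doming_block, loupe, pliers_b, marker, green_wax_b from where it was at the start of the episode above 0.04 m).
It also fails if it takes over 72 s, if anything falls off the work surface, if the arm or the gripper's body presses on something with over 40 N, if the wrist force passes 120 N, or if a joint passes its speed limit or range.

## Working session

There is one attempt and no reset: what is moved stays moved. The work goes in short steps, Python scripts to look and compute and a tool call to move; the robot and the scene stay as the last step left them, time stands still between calls to the robot, and variables do not carry over. Pictures are saved under pics/ and viewed, at most 10 in all, crops included, and the job is handed in when it is done.

Besides the shell and the picture viewer there is one more tool, called as name(argument=value, ...), one argument or row to a line, values as JSON. jog_arm: Moves the arm, as the interface text tells. Its arguments: {"type":"object","properties":{"deltas":{"type":"array","items":{"type":"object","properties":{"gripper":{"type":"number"},"offset":{"type":"array","items":{"type":"number"}},"rotation":{"type":"array","items":{"type":"number"}}}}},"newtons":{"type":"number"}},"required":["deltas"]}

```bash
ls; mkdir -p pics
cat > h.py <<'E'
import numpy as np, cv2
from workcell import manip, imaging, workorder
def pix(cam,P):
    m=imaging.camera_model(cam);P=np.atleast_2d(P);T=np.array(m["world_to_cam"]);K=np.array(m["camera_matrix"])
    c=P@T[:3,:3].T+T[:3,3];s=np.c_[c[:,0],-c[:,1]]/-c[:,2:];s=s*(1+m["k1"]*(s**2).sum(1,keepdims=True))
    return s@K[:2,:2].T+K[:2,2]
def ray(cam,uv):
    m=imaging.camera_model(cam);T=np.array(m["world_to_cam"]);K=np.array(m["camera_matrix"])
    d=np.linalg.solve(K,[uv[0],uv[1],1])[:2];s=d.copy()
    for _ in range(20): s=d/(1+m["k1"]*(s@s))
    R=T[:3,:3];return -R.T@T[:3,3],R.T@np.array([s[0],-s[1],-1])
def onz(cam,uv,z):
    o,d=ray(cam,uv);return o+d*(z-o[2])/d[2]
def tri(uv1,uv2):
    o,d=ray("top",uv1);p,e=ray("side",uv2);A=np.c_[d,-e];t=np.linalg.lstsq(A,p-o,rcond=None)[0]
    a=o+d*t[0];b=p+e*t[1];return (a+b)/2,np.linalg.norm(a-b)
E
python3 - <<'E'
from h import *
for c in("top","side"):
    im=imaging.camera(c);np.save(c,im);cv2.imwrite(f"pics/{c}0.png",cv2.resize(im,(800,600)));o,d=ray(c,(280,210));print(c,o,onz(c,(280,210),0),onz(c,(0,419),0),onz(c,(559,419),0))
print(manip.get_obs(),manip.finger_overhang)
E
```

```text
pics
top [ 0.41210583 -0.24094776  1.40199482] [ 0.56477835 -0.23307549  0.        ] [-0.1110336   0.65667647  0.        ] [-0.09689044 -1.11955456  0.        ]
side [0.40851683 1.45571144 0.76235424] [ 0.56191239 -0.30082625  0.        ] [1.03815386 0.81241198 0.        ] [-0.08784992  0.72378581  0.        ]
{'clock': 0.1, 'joint_pos': array([ 1.2214204 ,  0.33281513, -0.06467662,  1.46086084,  0.02155738,
        1.34988637, -0.08850095]), 'joint_velocities': array([ 1.05807018e-03, -2.43736447e-03,  7.91114697e-04, -4.18751600e-04,
       -1.12416851e-03, -5.27560354e-05,  1.06875660e-03]), 'tau': array([ 1.46059345e-03, -6.26748276e+01,  4.90091240e-02, -3.92432857e+01,
        1.62096246e-02,  6.94200877e-03, -1.80382003e-07]), 'position': array([ 0.2005145, -0.5916238,  0.2415897]), 'ee_rot': array([ 9.86682721e-01,  1.62655466e-01, -1.15303550e-04, -6.27858786e-04]), 'ft_force': array([ 0.15480105, -0.29567946,  1.1559877 ]), 'torque': array([ 0.00833923,  0.02288991, -0.04605444]), 'grasp_force': 0.0, 'grip_width': 1.0009452286133615} 0.011
```

View pics/top0.png

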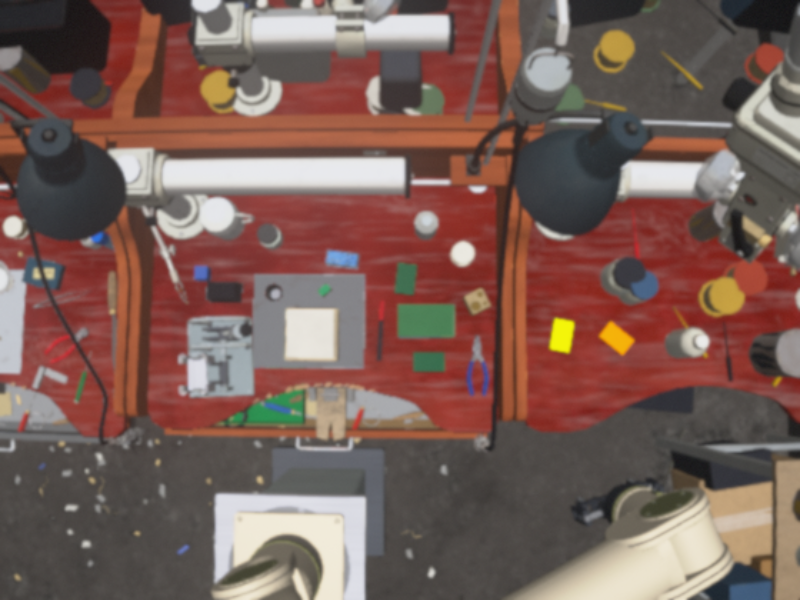

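View pics/side0.png

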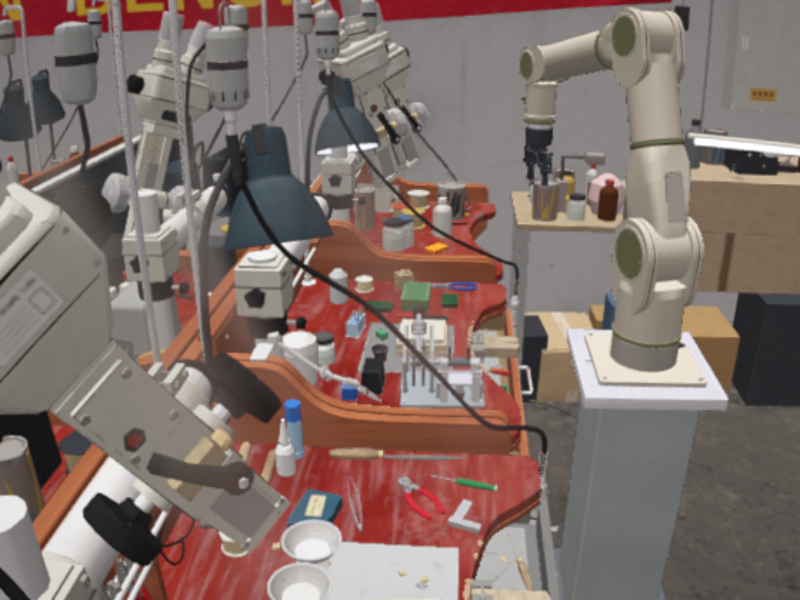

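The top view shows the feeder at about (220,355), tablets at (405,278) and (429,362), and the thick block at (427,321). In the side view the feeder is at about (440,370). I'll zoom in on it next.

Run:
```python
from h import *
t=np.load("top.npy");s=np.load("side.npy")
a=cv2.resize(t[212:285,124:184],None,fx=7,fy=7,interpolation=cv2.INTER_CUBIC)
b=cv2.resize(s[210:295,268:348],None,fx=6,fy=6,interpolation=cv2.INTER_CUBIC)
c=np.zeros((520,910,3),np.uint8);c[:511,:420]=a;c[:510,425:905]=b
cv2.imwrite("pics/z0.png",cv2.resize(c,(800,457)))
hsv=cv2.cvtColor(t,cv2.COLOR_BGR2HSV)
m=cv2.inRange(hsv,(50,90,30),(90,255,255))
for k in cv2.findContours(m,cv2.RETR_EXTERNAL,cv2.CHAIN_APPROX_NONE)[0]:
    if cv2.contourArea(k)<40: continue
    q=np.array([onz("top",p[0],.012)[:2] for p in k.astype(float)]);r=cv2.minAreaRect((q*1000).astype(np.float32))
    u=k[:,0].mean(0);print(u,r,hsv[int(u[1]),int(u[0])])
```

```text
[196.40462428 286.09248555] ((336.8530578613281, 30.314620971679688), (68.68638610839844, 121.42139434814453), 0.8713043332099915) [108 165 175]
[300. 253.] ((433.8194274902344, -293.940673828125), (29.981578826904297, 54.168968200683594), 0.23945316672325134) [ 72 115 111]
[297.76635514 224.        ] ((521.2269897460938, -287.88067626953125), (60.62284851074219, 109.06674194335938), 0.2628609538078308) [ 66 102 130]
[283.59259259 194.59259259] ((610.2713623046875, -243.7991485595703), (31.7755069732666, 58.12825012207031), 84.51509857177734) [ 70 105 112]
```

View pics/z0.png

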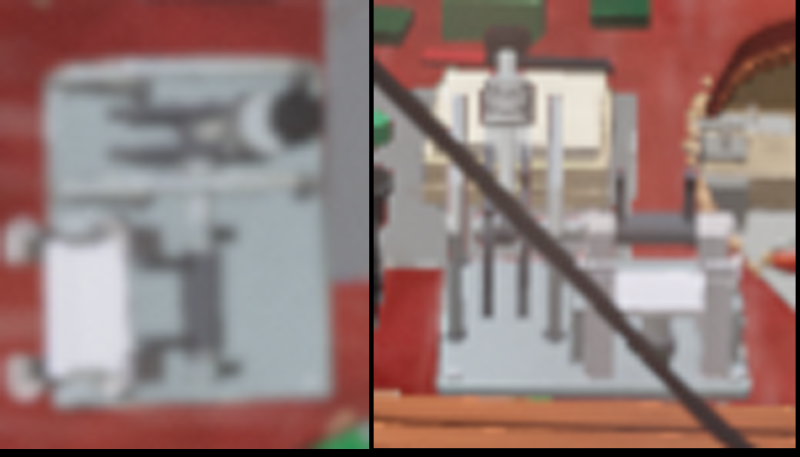

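The top crop shows the white follower plate centred near (88,313), the shaft and fork near (200,310), hoops at rows 85 and 185, and the knob at (295,115). In the side crop the knob is at (505,38), the collar at (505,100) and the plate at (660,290). The mouth's x axis therefore runs along about world +y, and the shaft along world x.

Run:
```python
from h import *
T=lambda X,Y:(124+(X+.5)/6.154-.5,212+(Y+.5)/6.154-.5)
S=lambda X,Y:(268+(X-373.1)/5.275-.5,210+(Y+.5)/5.275-.5)
t=np.load("top.npy").astype(int);s=np.load("side.npy").astype(int)
print("knob",tri(T(295,115),S(505,38)),"collar",tri(T(262,122),S(505,100)))
for n,p in dict(LU=(20,240),LD=(20,377),RU=(150,245),RD=(150,365)).items(): print(n,onz("top",T(*p),.08))
print("postS",[onz("side",S(*p),.08) for p in((600,222),(715,222))])
print("plate top",onz("top",T(88,313),.0495))
print("base corners",[onz("top",T(*p),.008).round(4) for p in((45,70),(322,60),(330,398),(55,408))])
g=t.mean(2).astype(int)
print("cols",*range(126,180));
for v in range(246,282,1): print(v,*g[v,124:166])
```

```text
knob (array([0.4924753 , 0.06608373, 0.13860311]), np.float64(0.0013478470942660202)) collar (array([0.49092865, 0.0881382 , 0.11093991]), np.float64(0.001461099643678545))
LU [0.43519736 0.21107721 0.08      ]
LD [0.3708283 0.2089638 0.08     ]
RU [0.43366786 0.14801225 0.08      ]
RD [0.37751293 0.1463736  0.08      ]
postS [array([0.43604612, 0.16963842, 0.08      ]), array([0.37522198, 0.16560678, 0.08      ])]
plate top [0.401116   0.18657953 0.0495    ]
base corners [array([0.5215, 0.226 , 0.008 ]), array([0.5275, 0.085 , 0.008 ]), array([0.3608, 0.0767, 0.008 ]), array([0.3536, 0.2151, 0.008 ])]
cols 126 127 128 129 130 131 132 133 134 135 136 137 138 139 140 141 142 143 144 145 146 147 148 149 150 151 152 153 154 155 156 157 158 159 160 161 162 163 164 165 166 167 168 169 170 171 172 173 174 175 176 177 178 179
246 76 81 86 94 94 91 96 120 146 159 165 167 168 168 172 166 161 154 146 140 140 145 146 149 159 165 168 168 168 169 176 183 181 171 160 163 166 167 167 168 168 169
247 82 96 114 124 120 108 104 125 150 167 176 180 181 180 176 172 166 162 154 143 139 147 153 155 159 16
[... 5029 characters left out ...]
 144 137 138 142 145 150 150 143 140 139 141 141 140 137 134 131 129 129 128 128 130 131 131 134 138 138 135 132 126 122
278 93 93 93 95 94 93 89 91 102 116 120 117 108 105 106 112 115 120 124 126 125 125 123 120 119 114 112 110 108 108 105 106 109 109 111 113 115 114 113 111 109 106
279 96 95 95 95 93 92 91 89 92 95 96 95 93 92 91 94 96 99 101 103 105 106 107 107 104 103 103 100 100 98 98 99 102 103 105 107 106 106 105 104 102 102
280 99 98 97 98 97 96 94 94 92 94 92 93 94 94 96 93 95 96 96 95 96 97 98 99 98 98 99 96 95 94 93 93 96 97 99 100 100 101 101 100 99 96
281 98 97 96 97 97 95 95 95 96 94 95 97 97 97 97 96 96 96 95 93 93 93 92 93 93 92 91 91 87 87 86 86 86 88 90 89 92 93 92 93 91 90
```

```bash
cat >> h.py <<'E'
from scipy.spatial.transform import Rotation as R
def goal(p,yaw,tilt=0):
    """tool x at yaw (deg) in plane, pointing down, tilted about tool x; prints tool-frame offset and rotation"""
    o=manip.get_obs();q=R.from_quat(o["ee_rot"])
    y=np.radians(yaw);x=np.array([np.cos(y),np.sin(y),0]);z=np.array([0,0,-1.]);Rg=R.from_matrix(np.c_[x,np.cross(z,x),z])*R.from_euler("x",tilt,degrees=True)
    d=(q.inv()*Rg).as_rotvec(degrees=True)
    print("t",o["clock"],"pos",o["position"].round(4),"f",o["ft_force"].round(1),"w",round(o["grip_width"],3),"gf",round(o["grasp_force"],1))
    print("rot",d.round(2),"off before rot",(q.inv().apply(np.array(p)-o["position"])*1000).round(1),"after rot",(Rg.inv().apply(np.array(p)-o["position"])*1000).round(1))
E
python3 - <<'E'
from h import *
t=np.load("top.npy").astype(float)
print("mouth",onz("top",(137.3,261.6),.0495))
for n,(u,v) in dict(A=(300,253),B=(283.6,194.6)).items():
    w=t[v.__int__()-14:int(v)+15,int(u)-16:int(u)+17];gr=np.clip(w[...,1]-w[...,2],0,40)   # green minus red
    vv,uu=np.nonzero(gr>8);P=np.array([onz("top",(a+int(u)-16,b+int(v)-14),.012)[:2] for a,b in zip(uu,vv)]);wt=gr[vv,uu]
    c=np.average(P,axis=0,weights=wt);C=np.cov(P.T,aweights=wt);ev,E=np.linalg.eigh(C)
    print(n,c,np.sqrt(ev*12),"long axis deg",np.degrees(np.arctan2(E[1,1],E[0,1])),len(vv))
E
```

```text
mouth [0.40357541 0.1884243  0.0495    ]
A [ 0.43395908 -0.29330102] [0.03679324 0.060593  ] long axis deg 89.49342829331245 269
B [ 0.61006179 -0.24386417] [0.03603812 0.06129088] long axis deg 173.46157676109257 257
```

```bash
python3 -c "
from h import *
goal((.28,-.35,.24),-6.5);q=R.from_euler('z',-6.5,degrees=True)
d=np.array([.33,.106,-.06]);c,s=np.cos(np.radians(-6.5)),np.sin(np.radians(-6.5));print('2nd',d[0]*c+d[1]*s, -( -d[0]*s+d[1]*c),-d[2])"
```

```text
t 0.1 pos [ 0.2005 -0.5916  0.2416] f [ 0.2 -0.3  1.2] w 1.001 gf 0.0
rot [-7.000e-02  2.000e-02  2.522e+01] off before rot [ 152.8 -203.3    1.8] after rot [  51.6 -249.1    1.6]
2nd 0.31587917171387575 -0.14267567724512747 0.06
```

jog_arm(
  deltas=[
    {"gripper":0.72,"rotation":[0,0,6.3],"offset":[0,0,0]},
    {"gripper":0.72,"rotation":[0,0,6.3],"offset":[0,0,0]},
    {"gripper":0.72,"rotation":[0,0,6.3],"offset":[0,0,0]},
    {"gripper":0.72,"rotation":[0,0,6.3],"offset":[0,0,0]},
    {"gripper":0.72,"rotation":[0,0,0],"offset":[0.0065,-0.031,0]},
    {"gripper":0.72,"rotation":[0,0,0],"offset":[0.0065,-0.031,0]},
    {"gripper":0.72,"rotation":[0,0,0],"offset":[0.0065,-0.031,0]},
    {"gripper":0.72,"rotation":[0,0,0],"offset":[0.0065,-0.031,0]},
    {"gripper":0.72,"rotation":[0,0,0],"offset":[0.0065,-0.031,0]},
    {"gripper":0.72,"rotation":[0,0,0],"offset":[0.0065,-0.031,0]},
    {"gripper":0.72,"rotation":[0,0,0],"offset":[0.0065,-0.031,0]},
    {"gripper":0.72,"rotation":[0,0,0],"offset":[0.0065,-0.031,0]},
    {"gripper":0.72,"rotation":[0,0,0],"offset":[0,0,0]},
  ],
  newtons=40,
)

```text
clock: 1.4
position: [0.2819, -0.348, 0.2424]
ee_rot: [0.999, -0.054, 0.0, -0.0]
ft_force: [0.1, 0.0, 0.1]
grip_width: 0.723
grasp_force: 0.0
```

```bash
python3 -c "
from h import *
goal((.61,-.244,.12),-6.5)"
```

```text
t 1.4 pos [ 0.2819 -0.348   0.2424] f [0.1 0.  0.1] w 0.723 gf 0.0
rot [-0.02 -0.01  0.31] off before rot [ 314.9 -138.8  122.5] after rot [ 314.2 -140.5  122.4]
```

jog_arm(
  deltas=[
    {"gripper":0.72,"rotation":[0,0,0.3],"offset":[0.0315,-0.014,0.005]},
    {"gripper":0.72,"rotation":[0,0,0],"offset":[0.0315,-0.014,0.005]},
    {"gripper":0.72,"rotation":[0,0,0],"offset":[0.0315,-0.014,0.005]},
    {"gripper":0.72,"rotation":[0,0,0],"offset":[0.0315,-0.014,0.005]},
    {"gripper":0.72,"rotation":[0,0,0],"offset":[0.0315,-0.014,0.01]},
    {"gripper":0.72,"rotation":[0,0,0],"offset":[0.0315,-0.014,0.01]},
    {"gripper":0.72,"rotation":[0,0,0],"offset":[0.0315,-0.014,0.02]},
    {"gripper":0.72,"rotation":[0,0,0],"offset":[0.0315,-0.014,0.02]},
    {"gripper":0.72,"rotation":[0,0,0],"offset":[0.0315,-0.014,0.02]},
    {"gripper":0.72,"rotation":[0,0,0],"offset":[0.0315,-0.014,0.02]},
    {"gripper":0.72,"rotation":[0,0,0],"offset":[0,0,0]},
    {"gripper":0.72,"rotation":[0,0,0],"offset":[0,0,0]},
  ],
)

```text
clock: 2.6
position: [0.6093, -0.2493, 0.1208]
ee_rot: [0.998, -0.059, -0.001, -0.0]
ft_force: [-0.9, 0.7, 0.8]
grip_width: 0.721
grasp_force: 0.0
```

```bash
python3 -c "
from h import *
goal((.61,-.244,.013),-6.5)
s=imaging.camera('side');t=imaging.camera('top')
u=pix('side',(.61,-.244,.02))[0].astype(int);v=pix('top',(.61,-.244,.1))[0].astype(int);print(u,v)
a=cv2.resize(s[u[1]-35:u[1]+25,u[0]-40:u[0]+40],(400,300));b=cv2.resize(t[v[1]-30:v[1]+30,v[0]-40:v[0]+40],(400,300))
cv2.imwrite('pics/b1.png',np.hstack([a,b]))"
```

```text
t 2.6 pos [ 0.6093 -0.2493  0.1208] f [-0.9  0.7  0.8] w 0.721 gf 0.0
rot [-0.04  0.13 -0.23] off before rot [  0.3  -5.3 107.8] after rot [ 1.000e-01 -5.300e+00  1.078e+02]
[265 210] [283 190]
```

View pics/b1.png

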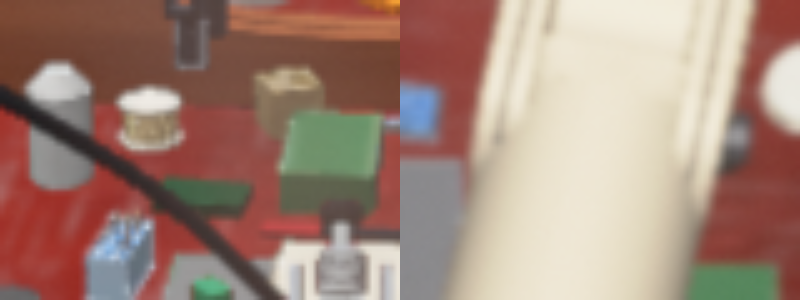

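jog_arm(
  deltas=[
    {"gripper":0.72,"rotation":[0,0,-0.2],"offset":[0,-0.0053,0.02]},
    {"gripper":0.72,"rotation":[0,0,0],"offset":[0,0,0.02]},
    {"gripper":0.72,"rotation":[0,0,0],"offset":[0,0,0.02]},
    {"gripper":0.72,"rotation":[0,0,0],"offset":[0,0,0.02]},
    {"gripper":0.72,"rotation":[0,0,0],"offset":[0,0,0.015]},
    {"gripper":0.72,"rotation":[0,0,0],"offset":[0,0,0.01]},
    {"gripper":0.72,"rotation":[0,0,0],"offset":[0,0,0.003]},
    {"gripper":0.4,"rotation":[0,0,0],"offset":[0,0,0]},
    {"gripper":0.4,"rotation":[0,0,0],"offset":[0,0,0]},
    {"gripper":0.4,"rotation":[0,0,0],"offset":[0,0,0]},
    {"gripper":0.4,"rotation":[0,0,0],"offset":[0,0,0]},
    {"gripper":0.4,"rotation":[0,0,0],"offset":[0,0,0]},
  ],
  newtons=40,
)

```text
clock: 3.9
position: [0.6108, -0.2443, 0.0153]
ee_rot: [0.998, -0.057, 0.001, 0.0]
ft_force: [-0.8, 0.5, 5.8]
grip_width: 0.478
grasp_force: 41.0
```

jog_arm(
  deltas=[
    {"gripper":0.4,"rotation":[0,0,0],"offset":[0,0,-0.01]},
    {"gripper":0.4,"rotation":[0,0,0],"offset":[0,0,-0.025]},
    {"gripper":0.4,"rotation":[0,0,0],"offset":[0,0,-0.04]},
    {"gripper":0.4,"rotation":[0,0,0],"offset":[0,0,-0.04]},
    {"gripper":0.4,"rotation":[0,0,0],"offset":[0,0,-0.04]},
    {"gripper":0.4,"rotation":[0,0,0],"offset":[0,0,-0.04]},
    {"gripper":0.4,"rotation":[0,0,0],"offset":[0,0,0]},
  ],
)

```text
clock: 4.6
position: [0.6126, -0.2445, 0.2166]
ee_rot: [0.998, -0.057, 0.005, 0.001]
ft_force: [0.4, 0.0, -0.4]
grip_width: 0.478
grasp_force: 40.6
```

```bash
python3 -c "
from h import *
goal((.4036,.1884,.2),3)
s=imaging.camera('side');p=manip.get_obs()['position'];u=pix('side',p)[0].astype(int);print(u)
c=s[u[1]-30:u[1]+30,u[0]-40:u[0]+40];cv2.imwrite('pics/b2.png',cv2.resize(c,(480,360)))"
```

```text
t 4.6 pos [ 0.6126 -0.2445  0.2166] f [ 0.4  0.  -0.4] w 0.478 gf 40.6
rot [ 0.18 -0.54 -9.57] off before rot [-257.3 -406.2   13.2] after rot [-186.1 -443.3   16.6]
[263 159]
```

View pics/b2.png

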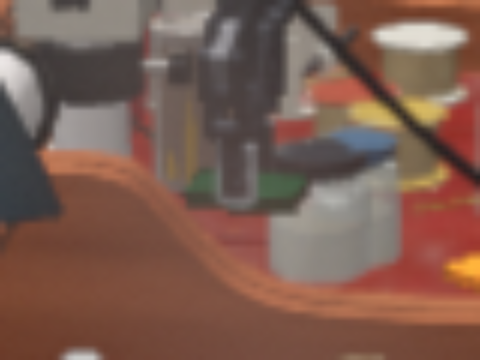

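jog_arm(
  deltas=[
    {"gripper":0.4,"rotation":[0.1,-0.3,-4.8],"offset":[0,0,0]},
    {"gripper":0.4,"rotation":[0.1,-0.3,-4.8],"offset":[0,0,0]},
    {"gripper":0.4,"rotation":[0,0,0],"offset":[-0.0155,-0.037,0]},
    {"gripper":0.4,"rotation":[0,0,0],"offset":[-0.0155,-0.037,0]},
    {"gripper":0.4,"rotation":[0,0,0],"offset":[-0.0155,-0.037,0]},
    {"gripper":0.4,"rotation":[0,0,0],"offset":[-0.0155,-0.037,0]},
    {"gripper":0.4,"rotation":[0,0,0],"offset":[-0.0155,-0.037,0]},
    {"gripper":0.4,"rotation":[0,0,0],"offset":[-0.0155,-0.037,0]},
    {"gripper":0.4,"rotation":[0,0,0],"offset":[-0.0155,-0.037,0]},
    {"gripper":0.4,"rotation":[0,0,0],"offset":[-0.0155,-0.037,0]},
    {"gripper":0.4,"rotation":[0,0,0],"offset":[-0.0155,-0.037,0]},
    {"gripper":0.4,"rotation":[0,0,0],"offset":[-0.0155,-0.037,0]},
    {"gripper":0.4,"rotation":[0,0,0],"offset":[-0.0155,-0.037,0]},
    {"gripper":0.4,"rotation":[0,0,0],"offset":[-0.0155,-0.037,0]},
    {"gripper":0.4,"rotation":[0,0,0],"offset":[0,0,0]},
    {"gripper":0.4,"rotation":[0,0,0],"offset":[0,0,0]},
  ],
)

```text
clock: 6.25
position: [0.4003, 0.1897, 0.2125]
ee_rot: [1.0, 0.027, -0.006, -0.002]
ft_force: [0.6, -0.8, -0.6]
grip_width: 0.475
grasp_force: 40.6
```

```bash
python3 -c "
from h import *
goal((.4036,.1884,.1),3)"
```

```text
t 6.25 pos [0.4003 0.1897 0.2125] f [ 0.6 -0.8 -0.6] w 0.475 gf 40.6
rot [-0.21  0.63  0.15] off before rot [  4.5   1.9 112.5] after rot [  3.2   1.5 112.5]
```

jog_arm(
  deltas=[
    {"gripper":0.4,"rotation":[-0.2,0.6,0.1],"offset":[0.0032,0.0015,0]},
    {"gripper":0.4,"rotation":[0,0,0],"offset":[0,0,0.03]},
    {"gripper":0.4,"rotation":[0,0,0],"offset":[0,0,0.03]},
    {"gripper":0.4,"rotation":[0,0,0],"offset":[0,0,0.025]},
    {"gripper":0.4,"rotation":[0,0,0],"offset":[0,0,0]},
    {"gripper":0.4,"rotation":[0,0,0],"offset":[0,0,0]},
  ],
)

```text
clock: 6.85
position: [0.4047, 0.1876, 0.1284]
ee_rot: [1.0, 0.025, -0.0, -0.0]
ft_force: [-0.2, 0.1, -0.4]
grip_width: 0.469
grasp_force: 40.7
```

```bash
python3 -c "
from h import *
goal((.4036,.1884,.1),3)
s=imaging.camera('side');t=imaging.camera('top')
c=s[205:285,290:360];cv2.imwrite('pics/b3.png',np.hstack([cv2.resize(c,(420,480),interpolation=cv2.INTER_CUBIC),cv2.resize(t[225:285,115:160],(360,480),interpolation=cv2.INTER_CUBIC)]))"
```

```text
t 6.85 pos [0.4047 0.1876 0.1284] f [-0.2  0.1 -0.4] w 0.469 gf 40.7
rot [-0.05  0.02 -0.14] off before rot [-1.  -0.8 28.4] after rot [-1.  -0.9 28.4]
```

View pics/b3.png

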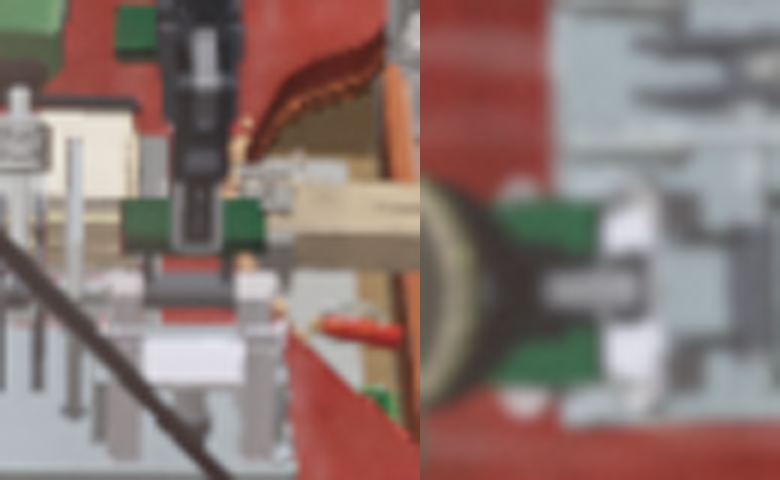

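The side crop shows the tablet spanning columns 122–267 above posts centred near 193. In the top crop the tablet covers rows 200–385, with its right edge at column 602. Next I'll turn these into positions.

```bash
python3 -c "
from h import *
T=lambda X,Y:(115+(X-420+.5)/8-.5,225+(Y+.5)/8-.5)
S=lambda X,Y:(290+(X+.5)/6-.5,205+(Y+.5)/6-.5)
print('tab corners top',[onz('top',T(*p),.125)[:2].round(4) for p in((602,203),(602,382),(492,203),(500,385))])
print('posts',[onz('top',T(*p),.08)[:2].round(4) for p in((520,190),(525,400),(640,200),(645,390))])
# side: use vertical plane y = const
def ony(uv,y):
    o,d=ray('side',uv);return o+d*(y-o[1])/d[1]
print('tab side (y=.209 face)',[ony(S(*p),.209).round(4) for p in((122,230),(265,230))])
print('front posts',[ony(S(*p),.212).round(4) for p in((107,350),(143,350),(244,350),(281,350),(107,280),(143,280),(235,280),(277,280))])
print('plate',[ony(S(*p),.209).round(4) for p in((193,335),)])
"
```

```text
tab corners top [array([0.4366, 0.1655]), array([0.3742, 0.1635]), array([0.4361, 0.2052]), array([0.3725, 0.2002])]
posts [array([0.4418, 0.2106]), array([0.3659, 0.2063]), array([0.4387, 0.1657]), array([0.3703, 0.1618])]
tab side (y=.209 face) [array([0.4373, 0.209 , 0.1274]), array([0.3734, 0.209 , 0.1296])]
front posts [array([0.4429, 0.212 , 0.0675]), array([0.4266, 0.212 , 0.0681]), array([0.3808, 0.212 , 0.0698]), array([0.364 , 0.212 , 0.0704]), array([0.4435, 0.212 , 0.1035]), array([0.4273, 0.212 , 0.1041]), array([0.3861, 0.212 , 0.1055]), array([0.3672, 0.212 , 0.1062])]
plate [array([0.4041, 0.209 , 0.0751])]
```

jog_arm(
  deltas=[
    {"gripper":0.4,"rotation":[0,0,-0.1],"offset":[-0.001,0,0.02]},
    {"gripper":0.4,"rotation":[0,0,0],"offset":[0,0,0.01]},
    {"gripper":0.4,"rotation":[0,0,0],"offset":[0,0,0.005]},
    {"gripper":0.4,"rotation":[0,0,0],"offset":[0,0,0.005]},
    {"gripper":0.4,"rotation":[0,0,0],"offset":[0,0,0.003]},
    {"gripper":0.4,"rotation":[0,0,0],"offset":[0,0,0]},
    {"gripper":0.4,"rotation":[0,0,0],"offset":[0,0,0]},
  ],
)

```text
clock: 7.65
position: [0.4035, 0.1883, 0.0854]
ee_rot: [1.0, 0.026, 0.0, -0.0]
ft_force: [-0.3, 0.1, -0.5]
grip_width: 0.475
grasp_force: 40.7
```

jog_arm(
  deltas=[
    {"gripper":0.4,"rotation":[0,0,0],"offset":[0,0,0.004]},
    {"gripper":0.4,"rotation":[0,0,0],"offset":[0,0,0.004]},
    {"gripper":0.4,"rotation":[0,0,0],"offset":[0,0,0.004]},
    {"gripper":0.4,"rotation":[0,0,0],"offset":[0,0,0]},
    {"gripper":0.4,"rotation":[0,0,0],"offset":[0,0,0]},
  ],
)

```text
clock: 8.15
position: [0.4032, 0.1882, 0.0729]
ee_rot: [1.0, 0.026, -0.0, -0.0]
ft_force: [0.5, -0.6, 0.3]
grip_width: 0.476
grasp_force: 40.7
```

jog_arm(
  deltas=[
    {"gripper":0.4,"rotation":[0,0,0],"offset":[0,0,0.004]},
    {"gripper":0.4,"rotation":[0,0,0],"offset":[0,0,0.004]},
    {"gripper":0.4,"rotation":[0,0,0],"offset":[0,0,0]},
    {"gripper":0.4,"rotation":[0,0,0],"offset":[0,0,0]},
  ],
)

```text
clock: 8.55
position: [0.4031, 0.1882, 0.0648]
ee_rot: [1.0, 0.026, -0.0, -0.0]
ft_force: [1.5, 1.2, -2.8]
grip_width: 0.473
grasp_force: 40.7
```

jog_arm(
  deltas=[
    {"gripper":0.4,"rotation":[0,0,0],"offset":[0,0,0.004]},
    {"gripper":0.4,"rotation":[0,0,0],"offset":[0,0,0.004]},
    {"gripper":0.4,"rotation":[0,0,0],"offset":[0,0,0]},
    {"gripper":0.4,"rotation":[0,0,0],"offset":[0,0,0]},
  ],
)

```text
clock: 8.95
position: [0.4034, 0.1882, 0.0569]
ee_rot: [1.0, 0.026, 0.0, -0.0]
ft_force: [1.6, 1.0, -0.3]
grip_width: 0.476
grasp_force: 40.9
```

jog_arm(
  deltas=[
    {"gripper":0.4,"rotation":[0,0,0],"offset":[0,0,0.004]},
    {"gripper":0.4,"rotation":[0,0,0],"offset":[0,0,0.003]},
    {"gripper":0.4,"rotation":[0,0,0],"offset":[0,0,0]},
    {"gripper":0.4,"rotation":[0,0,0],"offset":[0,0,0]},
  ],
)

```text
clock: 9.35
position: [0.4034, 0.1882, 0.0501]
ee_rot: [1.0, 0.026, 0.0, -0.0]
ft_force: [0.3, -0.4, 2.4]
grip_width: 0.475
grasp_force: 41.3
```

```bash
python3 -c "
from h import *
goal((.4036,.1884,.1),3)
s=imaging.camera('side');t=imaging.camera('top')
c=s[205:285,290:360];cv2.imwrite('pics/b4.png',np.hstack([cv2.resize(c,(420,480),interpolation=cv2.INTER_CUBIC),cv2.resize(t[225:285,115:160],(360,480),interpolation=cv2.INTER_CUBIC)]))"
```

```text
t 9.35 pos [0.4034 0.1882 0.0501] f [ 0.3 -0.4  2.4] w 0.475 gf 41.3
rot [-0.04 -0.02  0.02] off before rot [  0.2  -0.2 -49.9] after rot [  0.2  -0.2 -49.9]
```

View pics/b4.png

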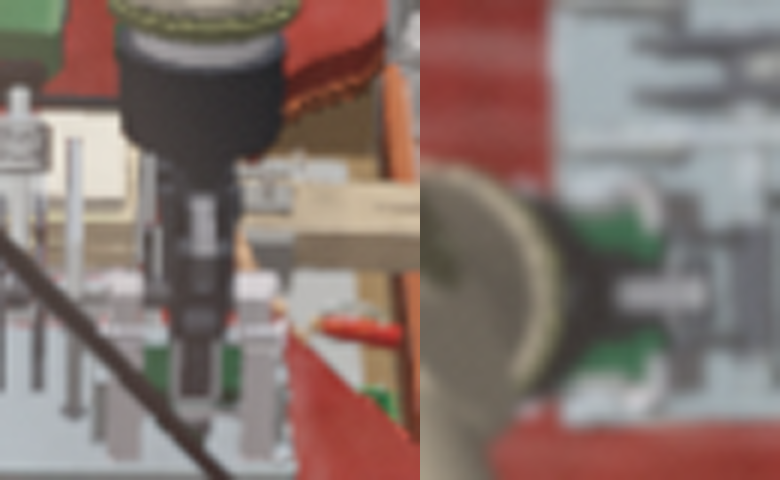

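jog_arm(
  deltas=[
    {"gripper":0.4,"rotation":[0,0,0],"offset":[0,0,0.003]},
    {"gripper":0.4,"rotation":[0,0,0],"offset":[0,0,0]},
    {"gripper":0.4,"rotation":[0,0,0],"offset":[0,0,0]},
    {"gripper":0.56,"rotation":[0,0,0],"offset":[0,0,0]},
    {"gripper":0.56,"rotation":[0,0,0],"offset":[0,0,0]},
    {"gripper":0.56,"rotation":[0,0,0],"offset":[0,0,0]},
    {"gripper":0.56,"rotation":[0,0,0],"offset":[0,0,-0.01]},
    {"gripper":0.56,"rotation":[0,0,0],"offset":[0,0,-0.02]},
    {"gripper":0.56,"rotation":[0,0,0],"offset":[0,0,-0.03]},
    {"gripper":0.56,"rotation":[0,0,0],"offset":[0,0,-0.04]},
    {"gripper":0.56,"rotation":[0,0,0],"offset":[0,0,-0.05]},
    {"gripper":0.56,"rotation":[0,0,0],"offset":[0,0,0]},
  ],
)

```text
clock: 10.65
position: [0.4057, 0.1899, 0.2035]
ee_rot: [1.0, 0.027, 0.005, -0.001]
ft_force: [0.9, -0.0, -0.6]
grip_width: 0.56
grasp_force: 0.0
```

```bash
python3 -c "
from h import *
goal((.434,-.2935,.2),90)
goal((.434,-.2935,.2),-90)
s=imaging.camera('side');t=imaging.camera('top')
c=s[205:285,290:360];cv2.imwrite('pics/b5.png',np.hstack([cv2.resize(c,(420,480),interpolation=cv2.INTER_CUBIC),cv2.resize(t[225:285,115:160],(360,480),interpolation=cv2.INTER_CUBIC)]))"
```

```text
t 10.65 pos [0.4057 0.1899 0.2035] f [ 0.9 -0.  -0.6] w 0.56 gf 0.0
rot [  0.29  -0.56 -86.94] off before rot [  2.4 484.2   2.3] after rot [-483.4   28.3    3.5]
t 10.65 pos [0.4057 0.1899 0.2035] f [ 0.9 -0.  -0.6] w 0.56 gf 0.0
rot [-0.56 -0.3  93.06] off before rot [  2.4 484.2   2.3] after rot [483.4 -28.3   3.5]
```

View pics/b5.png

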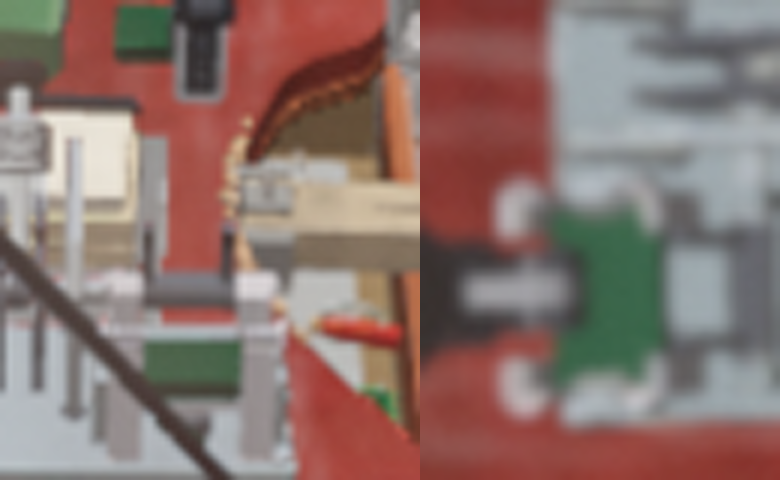

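The side crop shows the tablet in the well over rows 340–393, with its top edge near row 362. The top crop shows it between all four posts, so I'll check its height.

```bash
python3 -c "
from h import *
S=lambda X,Y:(290+(X+.5)/6-.5,205+(Y+.5)/6-.5)
def ony(uv,y):
    o,d=ray('side',uv);return o+d*(y-o[1])/d[1]
for r in (340,362,393): print(r,ony(S(215,r),.2094).round(4),ony(S(215,r),.1674).round(4))
s=cv2.imread('pics/b5.png');print(s[330:410:4,215].tolist())
print(pix('side',[(.40,.2094,.05),(.40,.2094,.038),(.40,.1674,.05)])*6-[1740,1230])
T=lambda X,Y:(115+(X-420+.5)/8-.5,225+(Y+.5)/8-.5)
print([onz('top',T(*p),.05)[:2].round(4) for p in((553,290),(663,290),(610,205),(610,380))])
"
```

```text
340 [0.3941 0.2094 0.0731] [0.3936 0.1674 0.0498]
362 [0.3937 0.2094 0.0616] [0.3932 0.1674 0.038 ]
393 [0.3932 0.2094 0.0454] [0.3927 0.1674 0.0212]
[[181, 177, 178], [174, 170, 163], [143, 143, 135], [100, 113, 96], [71, 96, 71], [73, 99, 72], [73, 99, 73], [74, 99, 75], [74, 99, 74], [74, 99, 74], [75, 100, 74], [75, 100, 74], [72, 95, 73], [65, 83, 71], [59, 73, 70], [55, 66, 67], [69, 78, 78], [98, 104, 100], [123, 126, 126], [145, 145, 149]]
[[197.94169298 381.27159743]
 [197.1799496  404.00808648]
 [198.80547806 336.76375979]]
[array([0.4056, 0.207 ]), array([0.4062, 0.1651]), array([0.4373, 0.1863]), array([0.3728, 0.1843])]
```

jog_arm(
  deltas=[
    {"gripper":0.66,"rotation":[0,0,0],"offset":[0,0.02,-0.01]},
    {"gripper":0.66,"rotation":[0,0,-7.9],"offset":[0,0,0]},
    {"gripper":0.66,"rotation":[0,0,-7.9],"offset":[0,0,0]},
    {"gripper":0.66,"rotation":[0,0,-7.9],"offset":[0,0,0]},
    {"gripper":0.66,"rotation":[0,0,-7.9],"offset":[0,0,0]},
    {"gripper":0.66,"rotation":[0,0,-7.9],"offset":[0,0,0]},
    {"gripper":0.66,"rotation":[0,0,-7.9],"offset":[0,0,0]},
    {"gripper":0.66,"rotation":[0,0,-7.9],"offset":[0,0,0]},
    {"gripper":0.66,"rotation":[0,0,-7.9],"offset":[0,0,0]},
    {"gripper":0.66,"rotation":[0,0,-7.9],"offset":[0,0,0]},
    {"gripper":0.66,"rotation":[0,0,-7.9],"offset":[0,0,0]},
    {"gripper":0.66,"rotation":[0,0,-7.9],"offset":[0,0,0]},
    {"gripper":0.66,"rotation":[0,0,0],"offset":[0,0,0]},
  ],
)

```text
clock: 12.05
position: [0.4036, 0.1679, 0.206]
ee_rot: [0.707, 0.708, -0.001, -0.001]
ft_force: [0.1, 0.7, -0.0]
grip_width: 0.66
grasp_force: 0.0
```

```bash
python3 -c "
from h import *
goal((.434,-.2935,.12),89.5)"
```

```text
t 12.05 pos [0.4036 0.1679 0.206 ] f [ 0.1  0.7 -0. ] w 0.66 gf 0.0
rot [-0.11 -0.02  0.57] off before rot [-461.5   30.    85.8] after rot [-461.1   34.4   86. ]
```

jog_arm(
  deltas=[
    {"gripper":0.66,"rotation":[-0.1,0,0.57],"offset":[-0.02,0.0029,0]},
    {"gripper":0.66,"rotation":[0,0,0],"offset":[-0.04,0.0029,0]},
    {"gripper":0.66,"rotation":[0,0,0],"offset":[-0.04,0.0029,0]},
    {"gripper":0.66,"rotation":[0,0,0],"offset":[-0.04,0.0029,0]},
    {"gripper":0.66,"rotation":[0,0,0],"offset":[-0.04,0.0029,0]},
    {"gripper":0.66,"rotation":[0,0,0],"offset":[-0.04,0.0029,0]},
    {"gripper":0.66,"rotation":[0,0,0],"offset":[-0.04,0.0029,0]},
    {"gripper":0.66,"rotation":[0,0,0],"offset":[-0.04,0.0029,0.01]},
    {"gripper":0.66,"rotation":[0,0,0],"offset":[-0.04,0.0029,0.02]},
    {"gripper":0.66,"rotation":[0,0,0],"offset":[-0.04,0.0029,0.02]},
    {"gripper":0.66,"rotation":[0,0,0],"offset":[-0.04,0.0029,0.02]},
    {"gripper":0.66,"rotation":[0,0,0],"offset":[-0.04,0.0025,0.016]},
    {"gripper":0.66,"rotation":[0,0,0],"offset":[0,0,0]},
    {"gripper":0.66,"rotation":[0,0,0],"offset":[0,0,0]},
    {"gripper":0.66,"rotation":[0,0,0],"offset":[0,0,0]},
  ],
)

```text
clock: 13.55
position: [0.4342, -0.2909, 0.1206]
ee_rot: [0.711, 0.703, 0.001, 0.0]
ft_force: [0.5, 0.6, 0.6]
grip_width: 0.666
grasp_force: 0.0
```

```bash
python3 -c "
from h import *
goal((.434,-.2935,.0135),89.5)"
```

```text
t 13.55 pos [ 0.4342 -0.2909  0.1206] f [0.5 0.6 0.6] w 0.666 gf 0.0
rot [ 0.1  -0.09 -0.19] off before rot [ -2.7  -0.3 107.1] after rot [-2.600e+00 -1.000e-01  1.071e+02]
```

jog_arm(
  deltas=[
    {"gripper":0.66,"rotation":[0.1,-0.1,-0.2],"offset":[-0.0026,0,0.02]},
    {"gripper":0.66,"rotation":[0,0,0],"offset":[0,0,0.02]},
    {"gripper":0.66,"rotation":[0,0,0],"offset":[0,0,0.02]},
    {"gripper":0.66,"rotation":[0,0,0],"offset":[0,0,0.02]},
    {"gripper":0.66,"rotation":[0,0,0],"offset":[0,0,0.015]},
    {"gripper":0.66,"rotation":[0,0,0],"offset":[0,0,0.009]},
    {"gripper":0.66,"rotation":[0,0,0],"offset":[0,0,0.003]},
    {"gripper":0.4,"rotation":[0,0,0],"offset":[0,0,0]},
    {"gripper":0.4,"rotation":[0,0,0],"offset":[0,0,0]},
    {"gripper":0.4,"rotation":[0,0,0],"offset":[0,0,0]},
    {"gripper":0.4,"rotation":[0,0,0],"offset":[0,0,0]},
    {"gripper":0.4,"rotation":[0,0,0],"offset":[0,0,0]},
  ],
)

```text
clock: 14.75
position: [0.4344, -0.295, 0.0144]
ee_rot: [0.71, 0.704, -0.0, 0.001]
ft_force: [0.0, 2.1, 5.7]
grip_width: 0.478
grasp_force: 41.0
```

jog_arm(
  deltas=[
    {"gripper":0.4,"rotation":[0,0,0],"offset":[0,0,-0.01]},
    {"gripper":0.4,"rotation":[0,0,0],"offset":[0,0,-0.025]},
    {"gripper":0.4,"rotation":[0,0,0],"offset":[0,0,-0.04]},
    {"gripper":0.4,"rotation":[0,0,0],"offset":[0,0,-0.04]},
    {"gripper":0.4,"rotation":[0,0,0],"offset":[0,0,-0.04]},
    {"gripper":0.4,"rotation":[0,0,0],"offset":[0,0,-0.04]},
    {"gripper":0.4,"rotation":[0,0,7.9],"offset":[0,0,0]},
    {"gripper":0.4,"rotation":[0,0,7.9],"offset":[0,0,0]},
    {"gripper":0.4,"rotation":[0,0,7.9],"offset":[0,0,0]},
    {"gripper":0.4,"rotation":[0,0,7.9],"offset":[0,0,0]},
    {"gripper":0.4,"rotation":[0,0,7.9],"offset":[0,0,0]},
    {"gripper":0.4,"rotation":[0,0,7.9],"offset":[0,0,0]},
    {"gripper":0.4,"rotation":[0,0,7.9],"offset":[0,0,0]},
    {"gripper":0.4,"rotation":[0,0,7.9],"offset":[0,0,0]},
    {"gripper":0.4,"rotation":[0,0,7.9],"offset":[0,0,0]},
    {"gripper":0.4,"rotation":[0,0,7.9],"offset":[0,0,0]},
    {"gripper":0.4,"rotation":[0,0,7.5],"offset":[0,0,0]},
    {"gripper":0.4,"rotation":[0,0,0],"offset":[0,0,0]},
    {"gripper":0.4,"rotation":[0,0,0],"offset":[0,0,0]},
  ],
)

```text
clock: 16.65
position: [0.4339, -0.2946, 0.2091]
ee_rot: [1.0, 0.029, 0.0, 0.001]
ft_force: [0.3, -0.5, -0.8]
grip_width: 0.476
grasp_force: 40.6
```

```bash
python3 -c "
from h import *
goal((.4036,.1882,.2),3)"
```

```text
t 16.65 pos [ 0.4339 -0.2946  0.2091] f [ 0.3 -0.5 -0.8] w 0.476 gf 40.6
rot [ 0.06 -0.03  0.28] off before rot [  -2.6 -483.7    8.6] after rot [  -5.  -483.7    9.1]
```

jog_arm(
  deltas=[
    {"gripper":0.4,"rotation":[0,0,0.3],"offset":[0,-0.0237,0]},
    {"gripper":0.4,"rotation":[0,0,0],"offset":[-0.0004,-0.04,0]},
    {"gripper":0.4,"rotation":[0,0,0],"offset":[-0.0004,-0.04,0]},
    {"gripper":0.4,"rotation":[0,0,0],"offset":[-0.0004,-0.04,0]},
    {"gripper":0.4,"rotation":[0,0,0],"offset":[-0.0004,-0.04,0]},
    {"gripper":0.4,"rotation":[0,0,0],"offset":[-0.0004,-0.04,0]},
    {"gripper":0.4,"rotation":[0,0,0],"offset":[-0.0004,-0.04,0]},
    {"gripper":0.4,"rotation":[0,0,0],"offset":[-0.0004,-0.04,0]},
    {"gripper":0.4,"rotation":[0,0,0],"offset":[-0.0004,-0.04,0]},
    {"gripper":0.4,"rotation":[0,0,0],"offset":[-0.0004,-0.04,0]},
    {"gripper":0.4,"rotation":[0,0,0],"offset":[-0.0004,-0.04,0]},
    {"gripper":0.4,"rotation":[0,0,0],"offset":[-0.0004,-0.04,0]},
    {"gripper":0.4,"rotation":[0,0,0],"offset":[-0.0004,-0.02,0.01]},
    {"gripper":0.4,"rotation":[0,0,0],"offset":[0,0,0.02]},
    {"gripper":0.4,"rotation":[0,0,0],"offset":[0,0,0.025]},
    {"gripper":0.4,"rotation":[0,0,0],"offset":[0,0,0.025]},
    {"gripper":0.4,"rotation":[0,0,0],"offset":[0,0,0]},
    {"gripper":0.4,"rotation":[0,0,0],"offset":[0,0,0]},
    {"gripper":0.4,"rotation":[0,0,0],"offset":[0,0,0]},
  ],
)

```text
clock: 18.55
position: [0.4066, 0.1886, 0.1297]
ee_rot: [1.0, 0.025, 0.001, 0.0]
ft_force: [1.2, -0.0, 0.9]
grip_width: 0.475
grasp_force: 40.7
```

```bash
python3 -c "
from h import *
goal((.4036,.1882,.0854),3)
s=imaging.camera('side').astype(float);np.save('s6',s)
p=manip.get_obs()['position'];r=int(pix('side',p+[0,.021,-.010])[0][1]);print(r)
g=(s[...,1]-s[...,2])
for k in (r-1,r,r+1): print(k,g[k,305:340].astype(int))
def ony(uv,y):
    o,d=ray('side',uv);return o+d*(y-o[1])/d[1]
m=np.clip(g[r-1:r+2,305:340].mean(0),0,30)>10;i=np.nonzero(m)[0]+305;print(i[0],i[-1],ony((i[0]-.5,r),.209),ony((i[-1]+.5,r),.209))"
```

```text
t 18.55 pos [0.4066 0.1886 0.1297] f [ 1.2 -0.   0.9] w 0.475 gf 40.7
rot [ 0.03 -0.12 -0.19] off before rot [-3.1  0.2 44.3] after rot [-3.   0.2 44.3]
245
244 [-17 -17 -17 -15  -4  -1  -2  -3  -1  -1   1   0   1  -1  -4  -8  -9  -8
  -8  -5  -2   6   6   6   8   8  10   6  -2  -3  -4  -3  -3  -5 -12]
245 [-17 -17 -17 -15  -6  -3  -4  -3  -2  -2  -2  -2   0   0  -3  -5  -5  -4
  -4  -4   0   5   5   6   6   6   7   5  -3  -5  -6  -3  -4  -7 -13]
246 [-19 -19 -18 -18 -13 -16 -17 -13  -7  -3  -6 -15 -16 -11 -12 -11  -6  -7
  -7  -5  -5  -1   3   4  -2  -5  -1   1  -4  -5  -5  -6  -6  -8 -13]Traceback (most recent call last):
  File "<string>", line 10, in <module>
    m=np.clip(g[r-1:r+2,305:340].mean(0),0,30)>10;i=np.nonzero(m)[0]+305;print(i[0],i[-1],ony((i[0]-.5,r),.209),ony((i[-1]+.5,r),.209))
                                                                               ~^^^
IndexError: index 0 is out of bounds for axis 0 with size 0
```

```bash
python3 -c "
from h import *
s=np.load('s6.npy');g=s[...,1]-s[...,2]
def ony(uv,y):
    o,d=ray('side',uv);return o+d*(y-o[1])/d[1]
for r in (239,240,241,242,243):
    print(r,g[r,305:340].astype(int));i=np.nonzero(g[r,305:340]>10)[0]+305;print(i[0],i[-1],ony((i[0]-.5,r),.209),ony((i[-1]+.5,r),.209))"
```

```text
239 [-11 -11 -11  -7  22  24  24  23  24  24  26  27  18   4  -4  -7  -8  -7
  -7  -4   2  13  34  40  40  43  39  11  -5  -4  -4  -5  -3 -10 -16]
309 332 [0.44128993 0.209      0.13902588] [0.37719152 0.209      0.14118345]
240 [-10 -10 -10  -8  18  25  22  23  24  24  26  26  18   4  -4  -7  -7  -8
  -7  -5   2  13  34  39  39  41  37   7 -13 -13 -13 -12 -12 -14 -17]
309 331 [0.44124081 0.209      0.13603417] [0.37975598 0.209      0.13811344]
241 [ -9 -10 -10  -8  17  23  22  22  24  24  25  26  17   4  -5  -7  -7  -7
  -7  -4   2  17  35  38  38  41  37   1 -17 -19 -18 -17 -17 -17 -18]
309 331 [0.44119151 0.209      0.1330371 ] [0.3796538  0.209      0.13512566]
242 [-17 -16 -16 -12  17  22  23  24  24  25  26  27  18   3  -5  -8  -7  -6
  -7  -4   3  22  36  37  38  39  43  22 -10 -17 -16 -16 -16 -16 -16]
309 332 [0.44114203 0.209      0.13003465] [0.37687812 0.209      0.1322211 ]
243 [-17 -17 -18 -15  10  20  19  19  20  20  21  22  15   1  -5  -7  -9  -6
  -7  -6   2  18  29  30  30  33  33  24  -3  -9 -10  -9  -9 -10 -13]
310 332 [0.43840681 0.209      0.1271209 ] [0.3767729  0.209      0.12922293]
```

jog_arm(
  deltas=[
    {"gripper":0.4,"rotation":[0,0,-0.2],"offset":[-0.0045,0,0.01]},
    {"gripper":0.4,"rotation":[0,0,0],"offset":[0,0,0.015]},
    {"gripper":0.4,"rotation":[0,0,0],"offset":[0,0,0.008]},
    {"gripper":0.4,"rotation":[0,0,0],"offset":[0,0,0.005]},
    {"gripper":0.4,"rotation":[0,0,0],"offset":[0,0,0.004]},
    {"gripper":0.4,"rotation":[0,0,0],"offset":[0,0,0.003]},
    {"gripper":0.4,"rotation":[0,0,0],"offset":[0,0,0]},
    {"gripper":0.4,"rotation":[0,0,0],"offset":[0,0,0]},
  ],
)

```text
clock: 19.4
position: [0.4015, 0.188, 0.0835]
ee_rot: [1.0, 0.026, 0.0, 0.0]
ft_force: [0.4, -0.1, -1.0]
grip_width: 0.479
grasp_force: 40.7
```

jog_arm(
  deltas=[
    {"gripper":0.4,"rotation":[0,0,0],"offset":[0,0,0.004]},
    {"gripper":0.4,"rotation":[0,0,0],"offset":[0,0,0.004]},
    {"gripper":0.4,"rotation":[0,0,0],"offset":[0,0,0.004]},
    {"gripper":0.4,"rotation":[0,0,0],"offset":[0,0,0.004]},
    {"gripper":0.4,"rotation":[0,0,0],"offset":[0,0,0]},
    {"gripper":0.4,"rotation":[0,0,0],"offset":[0,0,0]},
  ],
)

```text
clock: 20.0
position: [0.4015, 0.1882, 0.0673]
ee_rot: [1.0, 0.026, 0.0, 0.0]
ft_force: [1.5, 1.2, -0.7]
grip_width: 0.477
grasp_force: 40.7
```

jog_arm(
  deltas=[
    {"gripper":0.4,"rotation":[0,0,0],"offset":[0,0,0.004]},
    {"gripper":0.4,"rotation":[0,0,0],"offset":[0,0,0.004]},
    {"gripper":0.4,"rotation":[0,0,0],"offset":[0,0,0.004]},
    {"gripper":0.4,"rotation":[0,0,0],"offset":[0,0,0]},
    {"gripper":0.4,"rotation":[0,0,0],"offset":[0,0,0]},
  ],
)

```text
clock: 20.5
position: [0.4024, 0.1882, 0.0554]
ee_rot: [1.0, 0.026, 0.001, 0.0]
ft_force: [7.1, 1.8, -0.3]
grip_width: 0.481
grasp_force: 40.8
```

jog_arm(
  deltas=[
    {"gripper":0.4,"rotation":[0,0,0],"offset":[0.0012,0,0.001]},
    {"gripper":0.4,"rotation":[0,0,0],"offset":[0,0,0.003]},
    {"gripper":0.4,"rotation":[0,0,0],"offset":[0,0,0.003]},
    {"gripper":0.4,"rotation":[0,0,0],"offset":[0,0,0.002]},
    {"gripper":0.4,"rotation":[0,0,0],"offset":[0,0,0]},
    {"gripper":0.4,"rotation":[0,0,0],"offset":[0,0,0]},
  ],
)

```text
clock: 21.1
position: [0.4028, 0.1881, 0.0463]
ee_rot: [1.0, 0.026, 0.0, 0.0]
ft_force: [3.0, 1.7, 2.9]
grip_width: 0.475
grasp_force: 41.3
```

Release and go up, this time lifting slowly.

jog_arm(
  deltas=[
    {"gripper":0.4,"rotation":[0,0,0],"offset":[0,0,0.001]},
    {"gripper":0.56,"rotation":[0,0,0],"offset":[0,0,0]},
    {"gripper":0.56,"rotation":[0,0,0],"offset":[0,0,0]},
    {"gripper":0.56,"rotation":[0,0,0],"offset":[0,0,0]},
    {"gripper":0.56,"rotation":[0,0,0],"offset":[0,0,-0.01]},
    {"gripper":0.56,"rotation":[0,0,0],"offset":[0,0,-0.02]},
    {"gripper":0.56,"rotation":[0,0,0],"offset":[0,0,-0.03]},
    {"gripper":0.56,"rotation":[0,0,0],"offset":[0,0,-0.04]},
    {"gripper":0.56,"rotation":[0,0,0],"offset":[0,0,-0.05]},
    {"gripper":0.56,"rotation":[0,0,0],"offset":[0,0,-0.03]},
    {"gripper":0.56,"rotation":[0,0,0],"offset":[0,0,0]},
    {"gripper":0.56,"rotation":[0,0,0],"offset":[0,0,0]},
  ],
)

```text
clock: 22.3
position: [0.4019, 0.1878, 0.2251]
ee_rot: [1.0, 0.026, -0.0, 0.001]
ft_force: [-0.1, -0.2, -0.7]
grip_width: 0.558
grasp_force: 0.0
```

```bash
python3 -c "
from h import *
s=imaging.camera('side');t=imaging.camera('top')
a=imaging.camera('side')[205:285,290:360]
cv2.imwrite('pics/b7.png',np.hstack([cv2.resize(a,(420,480),interpolation=cv2.INTER_CUBIC),cv2.resize(t[225:285,115:160],(360,480),interpolation=cv2.INTER_CUBIC)]))
g=s.astype(int);print(g[255:275,325].tolist())
goal((.445,.08,.22),3)
for n,L in(('start',-40),('up',0),('end',30)):
    pv=np.array([.4888,.1345,.055]);xm=np.array([-.052,1,0]);xm/=np.linalg.norm(xm);l=np.radians(L);ax=xm*np.sin(l)+np.array([0,0,np.cos(l)])
    print(n,[(pv+ax*r).round(4) for r in(.064,.072,.078,.12,.18)])
b=np.load('side.npy').astype(int)
"
```

```text
[[82, 83, 94], [76, 81, 134], [76, 84, 168], [99, 102, 172], [162, 159, 179], [184, 182, 173], [143, 148, 132], [81, 103, 79], [72, 98, 72], [74, 99, 73], [73, 99, 74], [74, 100, 75], [74, 99, 74], [68, 88, 73], [60, 73, 71], [57, 68, 71], [59, 71, 71], [57, 69, 70], [53, 64, 68], [71, 77, 79]]
t 22.45 pos [0.4015 0.1877 0.2239] f [ 0.5 -0.1 -0.3] w 0.565 gf 0.0
rot [ 0.1   0.15 -0.05] off before rot [ 37.9 109.8   4. ] after rot [ 37.8 109.8   3.9]
start [array([0.4909, 0.0934, 0.104 ]), array([0.4912, 0.0883, 0.1102]), array([0.4914, 0.0844, 0.1148]), array([0.4928, 0.0575, 0.1469]), array([0.4948, 0.019 , 0.1929])]
up [array([0.4888, 0.1345, 0.119 ]), array([0.4888, 0.1345, 0.127 ]), array([0.4888, 0.1345, 0.133 ]), array([0.4888, 0.1345, 0.175 ]), array([0.4888, 0.1345, 0.235 ])]
end [array([0.4871, 0.1665, 0.1104]), array([0.4869, 0.1705, 0.1174]), array([0.4868, 0.1734, 0.1225]), array([0.4857, 0.1944, 0.1589]), array([0.4841, 0.2244, 0.2109])]
```

View pics/b7.png

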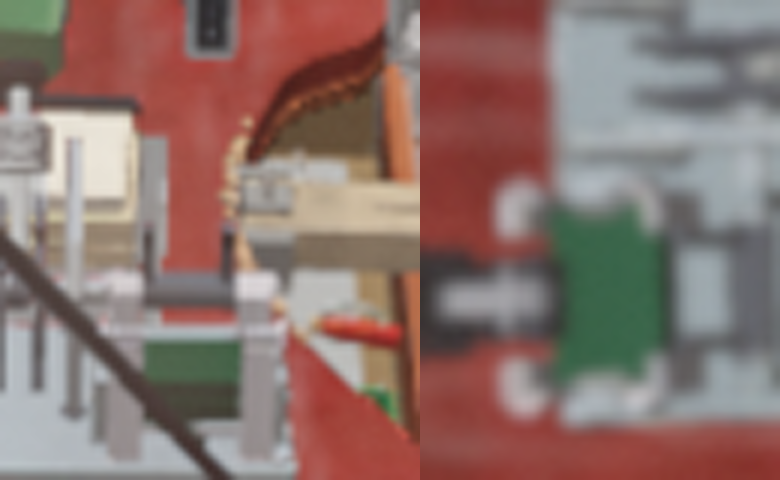

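jog_arm(
  deltas=[
    {"gripper":0.56,"rotation":[0,0,0],"offset":[0.01,0.02,-0.01]},
    {"gripper":0.56,"rotation":[0,0,0],"offset":[0.02,0.04,-0.005]},
    {"gripper":0.56,"rotation":[0,0,0],"offset":[0.02,0.04,0]},
    {"gripper":0.56,"rotation":[0,0,0],"offset":[0.02,0.04,0]},
    {"gripper":0.56,"rotation":[0,0,0],"offset":[0.01,0.035,0]},
    {"gripper":0.56,"rotation":[8,0,0],"offset":[0,0,0]},
    {"gripper":0.56,"rotation":[8,0,0],"offset":[0,0,0]},
    {"gripper":0.56,"rotation":[8,0,0],"offset":[0,0,0]},
    {"gripper":0.56,"rotation":[8,0,0],"offset":[0,0,0]},
    {"gripper":0.56,"rotation":[8,0,0],"offset":[0,0,0]},
    {"gripper":0.56,"rotation":[0,0,0],"offset":[0,0,0]},
    {"gripper":0.56,"rotation":[0,0,0],"offset":[0,0,0]},
  ],
)

```text
clock: 23.65
position: [0.4909, 0.0175, 0.2392]
ee_rot: [0.94, 0.024, -0.01, -0.341]
ft_force: [-0.6, -0.4, 0.3]
grip_width: 0.559
grasp_force: 0.0
```

```bash
cat >> h.py <<'E'
pv=np.array([.4888,.1345,.055]);xm=np.array([-.052,1,0])/np.hypot(1,.052)
def lev(L,r):
    l=np.radians(L);return pv+r*(xm*np.sin(l)+np.array([0,0,np.cos(l)]))
E
python3 -c "
from h import *
goal(lev(-40,.19),3,40);goal(lev(-40,.064),3,40);print(manip.get_obs()['joint_pos'].round(2))"
```

```text
t 23.65 pos [0.4909 0.0175 0.2392] f [-0.6 -0.4  0.3] w 0.559 gf 0.0
rot [ 0.12  0.07 -0.16] off before rot [ 4.1 28.8 26.4] after rot [ 3.9 28.8 26.3]
t 23.65 pos [0.4909 0.0175 0.2392] f [-0.6 -0.4  0.3] w 0.559 gf 0.0
rot [ 0.12  0.07 -0.16] off before rot [  4.2  28.5 152.4] after rot [  4.   28.8 152.3]
[ 0.59  0.23 -0.34  1.78 -0.59  1.42 -1.1 ]
```

jog_arm(
  deltas=[
    {"gripper":0.6,"rotation":[0.1,0.1,-0.2],"offset":[0.004,0.0288,0]},
    {"gripper":0.6,"rotation":[0,0,0],"offset":[0,0,0.026]},
    {"gripper":0.6,"rotation":[0,0,0],"offset":[0,0,0]},
    {"gripper":0.6,"rotation":[0,0,0],"offset":[0,0,0]},
    {"gripper":0.6,"rotation":[0,0,0],"offset":[0,0,0]},
  ],
)

```text
clock: 24.15
position: [0.4961, 0.0127, 0.2034]
ee_rot: [0.939, 0.027, -0.007, -0.342]
ft_force: [0.1, -0.0, 0.1]
grip_width: 0.602
grasp_force: 0.0
```

```bash
python3 -c "
from h import *
goal(lev(-40,.064),3,40)
s=imaging.camera('side');t=imaging.camera('top')
cv2.imwrite('pics/b8.png',np.hstack([cv2.resize(s[200:270,280:350],(480,480),interpolation=cv2.INTER_CUBIC),cv2.resize(t[205:260,140:180],(320,440),interpolation=cv2.INTER_CUBIC)[:,:] if 0 else cv2.resize(t[205:265,140:180],(320,480),interpolation=cv2.INTER_CUBIC)]))"
```

```text
t 24.15 pos [0.4961 0.0127 0.2034] f [ 0.1 -0.   0.1] w 0.602 gf 0.0
rot [ 0.05 -0.17  0.3 ] off before rot [ -1.4   1.8 128.1] after rot [ -1.    1.9 128.1]
```

jog_arm(
  deltas=[
    {"gripper":0.6,"rotation":[0,-0.2,0.3],"offset":[-0.001,0.0019,0.01]},
    {"gripper":0.6,"rotation":[0,0,0],"offset":[0,0,0.02]},
    {"gripper":0.6,"rotation":[0,0,0],"offset":[0,0,0.02]},
    {"gripper":0.6,"rotation":[0,0,0],"offset":[0,0,0.02]},
    {"gripper":0.6,"rotation":[0,0,0],"offset":[0,0,0.02]},
    {"gripper":0.6,"rotation":[0,0,0],"offset":[0,0,0]},
    {"gripper":0.6,"rotation":[0,0,0],"offset":[0,0,0]},
  ],
)

```text
clock: 24.95
position: [0.4916, 0.0685, 0.1321]
ee_rot: [0.939, 0.024, -0.01, -0.342]
ft_force: [0.1, -0.1, 0.3]
grip_width: 0.602
grasp_force: 0.0
```

```bash
python3 -c "
from h import *
goal(lev(-40,.066),3,40)
s=imaging.camera('side');t=imaging.camera('top')
cv2.imwrite('pics/b8.png',np.hstack([cv2.resize(s[200:270,280:350],(480,480),interpolation=cv2.INTER_CUBIC),cv2.resize(t[205:265,140:180],(320,480),interpolation=cv2.INTER_CUBIC)]))"
```

```text
t 24.95 pos [0.4916 0.0685 0.1321] f [ 0.1 -0.1  0.3] w 0.602 gf 0.0
rot [-0.05  0.09 -0.13] off before rot [ 0.7 -1.  35.5] after rot [ 0.6 -1.  35.5]
```

View pics/b8.png

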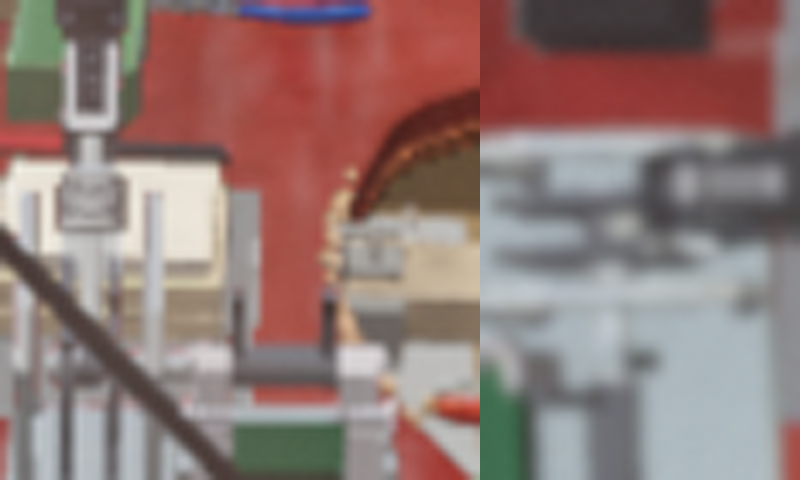

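The gripper (column 90) sits in line with the collar (column 91) and the knob is between the fingers. I'll carry on down and grip.

jog_arm(
  deltas=[
    {"gripper":0.6,"rotation":[0,0.1,-0.1],"offset":[0.0006,-0.001,0.012]},
    {"gripper":0.6,"rotation":[0,0,0],"offset":[0,0,0.012]},
    {"gripper":0.6,"rotation":[0,0,0],"offset":[0,0,0.01]},
    {"gripper":0.6,"rotation":[0,0,0],"offset":[0,0,0]},
    {"gripper":0.6,"rotation":[0,0,0],"offset":[0,0,0]},
    {"gripper":0.2,"rotation":[0,0,0],"offset":[0,0,0]},
    {"gripper":0.2,"rotation":[0,0,0],"offset":[0,0,0]},
    {"gripper":0.2,"rotation":[0,0,0],"offset":[0,0,0]},
    {"gripper":0.2,"rotation":[0,0,0],"offset":[0,0,0]},
    {"gripper":0.2,"rotation":[0,0,0],"offset":[0,0,0]},
  ],
  newtons=50,
)

```text
clock: 26.05
position: [0.4915, 0.0912, 0.1073]
ee_rot: [0.939, 0.024, -0.008, -0.342]
ft_force: [-1.1, -1.2, 5.6]
grip_width: 0.334
grasp_force: 49.0
```

```bash
python3 -c "
from h import *
goal(lev(-40,.066),3,40)"
```

```text
t 26.05 pos [0.4915 0.0912 0.1073] f [-1.1 -1.2  5.6] w 0.334 gf 49.0
rot [-0.06 -0.08 -0.01] off before rot [-0.4  0.4  2. ] after rot [-0.4  0.4  2. ]
```

jog_arm(
  deltas=[
    {"gripper":0.2,"rotation":[0,0,0],"offset":[0,0,-0.004]},
    {"gripper":0.2,"rotation":[0,0,0],"offset":[0,0,-0.004]},
    {"gripper":0.2,"rotation":[0,0,0],"offset":[0,0,-0.004]},
    {"gripper":0.2,"rotation":[0,0,0],"offset":[0,0,0]},
    {"gripper":0.2,"rotation":[0,0,0],"offset":[0,0,0]},
  ],
)

```text
clock: 26.55
position: [0.4917, 0.0839, 0.1161]
ee_rot: [0.939, 0.024, -0.008, -0.342]
ft_force: [3.4, 6.1, -2.7]
grip_width: 0.333
grasp_force: 49.6
```

```bash
python3 -c "
from h import *
goal(lev(-40,.066),3,40);o=manip.get_obs();q=R.from_quat(o['ee_rot']);print('tool force',q.inv().apply(o['ft_force']).round(1),'r',np.linalg.norm((o['position']-pv)))"
```

```text
t 26.55 pos [0.4917 0.0839 0.1161] f [ 3.4  6.1 -2.7] w 0.333 gf 49.6
rot [-0.07 -0.06 -0.  ] off before rot [-0.3  0.5 13.3] after rot [-0.3  0.5 13.3]
tool force [ 3.7 -2.7  5.9] r 0.07933976939844722
```

jog_arm(
  deltas=[
    {"gripper":0.2,"rotation":[-5,0,0],"offset":[0,-0.0069,0.0003]},
    {"gripper":0.2,"rotation":[-5,0,0],"offset":[0,-0.0069,0.0003]},
    {"gripper":0.2,"rotation":[-5,0,0],"offset":[0,-0.0069,0.0003]},
    {"gripper":0.2,"rotation":[-5,0,0],"offset":[0,-0.0069,0.0003]},
    {"gripper":0.2,"rotation":[0,0,0],"offset":[0,0,0]},
    {"gripper":0.2,"rotation":[0,0,0],"offset":[0,0,0]},
  ],
)

```text
clock: 27.15
position: [0.4903, 0.1077, 0.1296]
ee_rot: [0.984, 0.026, -0.004, -0.175]
ft_force: [2.5, 4.3, -4.3]
grip_width: 0.326
grasp_force: 50.7
```

```bash
cat >> h.py <<'E'
def lv(L,r):
    goal(lev(L,r),3,-L);o=manip.get_obs();q=R.from_quat(o['ee_rot']);d=o['position']-pv;print('tool force',q.inv().apply(o['ft_force']).round(1),'r',np.linalg.norm(d),'ang',np.degrees(np.arctan2(d@xm,d[2])),'j',o['joint_pos'].round(2))
E
python3 -c "
from h import *
lv(-20,.0793)"
```

```text
t 27.15 pos [0.4903 0.1077 0.1296] f [ 2.5  4.3 -4.3] w 0.326 gf 50.7
rot [-0.2  -0.03 -0.01] off before rot [-0.1  0.3 -0.1] after rot [-0.1  0.3 -0.1]
tool force [ 2.7 -2.4  5.5] r 0.07924670025571093 ang -19.800377119928843 j [ 0.28  0.2  -0.4   1.93 -0.32  1.03 -1.45]
```

jog_arm(
  deltas=[
    {"gripper":0.2,"rotation":[-5,0,0],"offset":[0,-0.0069,0.0003]},
    {"gripper":0.2,"rotation":[-5,0,0],"offset":[0,-0.0069,0.0003]},
    {"gripper":0.2,"rotation":[-5,0,0],"offset":[0,-0.0069,0.0003]},
    {"gripper":0.2,"rotation":[-5,0,0],"offset":[0,-0.0069,0.0003]},
    {"gripper":0.2,"rotation":[-5,0,0],"offset":[0,-0.0069,0.0003]},
    {"gripper":0.2,"rotation":[0,0,0],"offset":[0,0,0]},
    {"gripper":0.2,"rotation":[0,0,0],"offset":[0,0,0]},
  ],
)

```text
clock: 27.85
position: [0.4883, 0.141, 0.1333]
ee_rot: [0.999, 0.026, -0.0, 0.041]
ft_force: [-0.2, 4.0, -3.9]
grip_width: 0.329
grasp_force: 50.9
```

```bash
python3 -c "
from h import *
lv(5,.0793)"
```

```text
t 27.85 pos [0.4883 0.141  0.1333] f [-0.2  4.  -3.9] w 0.329 gf 50.9
rot [-0.25  0.15 -0.07] off before rot [ 0.2 -0.4 -0.7] after rot [ 0.2 -0.4 -0.7]
tool force [ 0.  -4.3  3.6] r 0.07858606642562434 ang 4.723663457075029 j [-0.03  0.22 -0.43  1.86  0.18  1.12 -2.06]
```

jog_arm(
  deltas=[
    {"gripper":0.2,"rotation":[-5,0,0],"offset":[0,-0.0069,-0.0003]},
    {"gripper":0.2,"rotation":[-5,0,0],"offset":[0,-0.0069,0.0003]},
    {"gripper":0.2,"rotation":[0,0,0],"offset":[0,0,0]},
    {"gripper":0.2,"rotation":[0,0,0],"offset":[0,0,0]},
  ],
)

```text
clock: 28.25
position: [0.4874, 0.1541, 0.1314]
ee_rot: [0.991, 0.025, 0.002, 0.129]
ft_force: [-0.4, 2.8, -7.3]
grip_width: 0.332
grasp_force: 51.3
```

```bash
python3 -c "
from h import *
lv(15,.0793)"
```

```text
t 28.25 pos [0.4874 0.1541 0.1314] f [-0.4  2.8 -7.3] w 0.332 gf 51.3
rot [-0.22  0.19 -0.06] off before rot [ 0.3 -0.8 -0.4] after rot [ 0.3 -0.8 -0.4]
tool force [-0.2 -4.6  6.4] r 0.07886239187532607 ang 14.45064848856609 j [-0.16  0.28 -0.44  1.81  0.36  1.23 -2.26]
```

jog_arm(
  deltas=[
    {"gripper":0.2,"rotation":[-5,0,0],"offset":[0,-0.0073,0]},
    {"gripper":0.2,"rotation":[-5,0,0],"offset":[0,-0.0073,0.0002]},
    {"gripper":0.2,"rotation":[0,0,0],"offset":[0,0,0]},
    {"gripper":0.2,"rotation":[0,0,0],"offset":[0,0,0]},
  ],
)

```text
clock: 28.65
position: [0.4867, 0.1674, 0.1271]
ee_rot: [0.976, 0.024, 0.004, 0.215]
ft_force: [-1.8, -1.0, -4.6]
grip_width: 0.331
grasp_force: 51.1
```

```bash
python3 -c "
from h import *
lv(30,.0793)"
```

```text
t 28.65 pos [0.4867 0.1674 0.1271] f [-1.8 -1.  -4.6] w 0.331 gf 51.1
rot [-5.16  0.22 -0.07] off before rot [ 0.4 -7.5  0.3] after rot [ 0.4 -7.5 -0.4]
tool force [-1.8 -1.1  4.6] r 0.07923636230182127 ang 24.563412073909344 j [-0.28  0.38 -0.43  1.75  0.5   1.36 -2.42]
```

jog_arm(
  deltas=[
    {"gripper":0.2,"rotation":[-2.5,0,0],"offset":[0,-0.004,0]},
    {"gripper":0.2,"rotation":[-2.5,0,0],"offset":[0,-0.0042,0]},
    {"gripper":0.2,"rotation":[0,0,0],"offset":[0,0,0]},
    {"gripper":0.2,"rotation":[0,0,0],"offset":[0,0,0]},
  ],
)

```text
clock: 29.05
position: [0.4864, 0.1738, 0.1237]
ee_rot: [0.966, 0.024, 0.005, 0.258]
ft_force: [-2.8, -3.7, -4.1]
grip_width: 0.331
grasp_force: 51.1
```

```bash
python3 -c "
from h import *
lv(30,.0793)"
```

```text
t 29.05 pos [0.4864 0.1738 0.1237] f [-2.8 -3.7 -4.1] w 0.331 gf 51.1
rot [-0.09  0.24 -0.12] off before rot [ 0.4 -0.2 -0.1] after rot [ 0.4 -0.2 -0.1]
tool force [-3.   1.1  5.3] r 0.07916836742224675 ang 29.831825118421722 j [-0.35  0.43 -0.43  1.72  0.56  1.43 -2.49]
```

jog_arm(
  deltas=[
    {"gripper":0.2,"rotation":[0,0,0],"offset":[0,-0.0008,0.001]},
    {"gripper":0.2,"rotation":[0,0,0],"offset":[0,0,0.003]},
    {"gripper":0.2,"rotation":[0,0,0],"offset":[0,0,0.003]},
    {"gripper":0.2,"rotation":[0,0,0],"offset":[0,0,0]},
    {"gripper":0.2,"rotation":[0,0,0],"offset":[0,0,0]},
  ],
)

```text
clock: 29.55
position: [0.4866, 0.1706, 0.1178]
ee_rot: [0.966, 0.023, 0.005, 0.258]
ft_force: [-3.2, -5.9, -2.2]
grip_width: 0.333
grasp_force: 51.2
```

```bash
python3 -c "
from h import *
lv(30,.068)"
```

```text
t 29.55 pos [0.4866 0.1706 0.1178] f [-3.2 -5.9 -2.2] w 0.333 gf 51.2
rot [-0.03  0.22 -0.17] off before rot [ 0.3 -0.   4.5] after rot [ 0.3 -0.   4.5]
tool force [-3.5  3.9  4.7] r 0.0724746862202906 ang 29.962294935931883 j [-0.34  0.43 -0.42  1.73  0.56  1.42 -2.49]
```

jog_arm(
  deltas=[
    {"gripper":0.2,"rotation":[0,0,0],"offset":[0,0,0.0025]},
    {"gripper":0.2,"rotation":[0,0,0],"offset":[0,0,0.002]},
    {"gripper":0.2,"rotation":[0,0,0],"offset":[0,0,0]},
    {"gripper":0.2,"rotation":[0,0,0],"offset":[0,0,0]},
  ],
)

```text
clock: 29.95
position: [0.4868, 0.1695, 0.1156]
ee_rot: [0.966, 0.024, 0.006, 0.258]
ft_force: [-8.0, -2.2, 12.7]
grip_width: 0.329
grasp_force: 52.5
```

```bash
python3 -c "
from h import *
lv(30,.068)"
```

```text
t 29.95 pos [0.4868 0.1695 0.1156] f [-8.  -2.2 12.7] w 0.329 gf 52.5
rot [-0.07  0.12 -0.18] off before rot [0.2 0.1 2. ] after rot [0.2 0.1 2. ]
tool force [ -8.1   7.9 -10.1] r 0.07002064538144719 ang 30.08747084105492 j [-0.34  0.43 -0.42  1.74  0.57  1.42 -2.49]
```

jog_arm(
  deltas=[
    {"gripper":0.2,"rotation":[0,0,0],"offset":[0.0005,0.0006,-0.001]},
    {"gripper":0.2,"rotation":[0,0,0],"offset":[0,0,0]},
    {"gripper":0.42,"rotation":[0,0,0],"offset":[0,0,0]},
    {"gripper":0.6,"rotation":[0,0,0],"offset":[0,0,0]},
    {"gripper":0.6,"rotation":[0,0,0],"offset":[0,0,0]},
    {"gripper":0.6,"rotation":[0,0,0],"offset":[0,0,0]},
    {"gripper":0.6,"rotation":[0,0,0],"offset":[0,0,0]},
  ],
)

```text
clock: 30.65
position: [0.4876, 0.1712, 0.1149]
ee_rot: [0.966, 0.025, 0.007, 0.258]
ft_force: [-0.2, 0.7, -0.3]
grip_width: 0.599
grasp_force: 0.0
```

```bash
python3 -c "
from h import *
lv(30,.068)"
```

```text
t 30.65 pos [0.4876 0.1712 0.1149] f [-0.2  0.7 -0.3] w 0.599 gf 0.0
rot [-0.08  0.   -0.05] off before rot [-0.7  1.8  2.2] after rot [-0.7  1.8  2.2]
tool force [-0.2 -0.7 -0.1] r 0.0702473505293892 ang 31.477373756363495 j [-0.34  0.44 -0.42  1.73  0.57  1.41 -2.49]
```

jog_arm(
  deltas=[
    {"gripper":0.6,"rotation":[0,0,0],"offset":[-0.0007,0.0018,0]},
    {"gripper":0.6,"rotation":[0,0,0],"offset":[0,0,-0.02]},
    {"gripper":0.6,"rotation":[0,0,0],"offset":[0,0,-0.03]},
    {"gripper":0.6,"rotation":[0,0,0],"offset":[0,0,-0.03]},
    {"gripper":0.6,"rotation":[0,0,0],"offset":[0,0,-0.03]},
    {"gripper":0.6,"rotation":[0,0,0],"offset":[0,0,-0.03]},
    {"gripper":0.6,"rotation":[0,0,0],"offset":[0,0,0]},
  ],
)

```text
clock: 31.35
position: [0.4835, 0.2423, 0.2402]
ee_rot: [0.966, 0.026, 0.009, 0.256]
ft_force: [-1.3, 0.5, -0.9]
grip_width: 0.597
grasp_force: 0.0
```

```bash
python3 -c "
from h import *
print(manip.get_obs()['position'],manip.get_obs()['ft_force'])
s=imaging.camera('side').astype(int);t=imaging.camera('top').astype(int);np.save('s9',s);np.save('t9',t)
s0=np.load('side.npy').astype(int)
for L,im in((-40,s0),(30,s)):
    P={k:pix('side',lev(L,r))[0].round(1) for k,r in(('knobend',.115),('knob',.107),('knobbot',.099),('coltop',.086),('col',.072),('colbot',.058))};print(L,P)
    u=int(round(P['col'][0]));v0=int(P['knobend'][1])-4
    for v in range(v0,v0+34): print(v,im[v,u-6:u+7].mean(1).astype(int) if 0 else im[v,u-6:u+7].mean(-1).astype(int))
"
```

```text
[0.48351288 0.24229636 0.24020872] [-1.32036149  0.47734078 -0.89984789]
-40 {'knobend': array([292.8, 214.7]), 'knob': array([292.8, 217.3]), 'knobbot': array([292.7, 219.9]), 'coltop': array([292.7, 224.2]), 'col': array([292.7, 228.8]), 'colbot': array([292.6, 233.5])}
210 [ 98  96  96  97  98  99 101 102 102 104 109 116 100]
211 [92 91 91 91 90 90 90 91 89 89 89 89 85]
212 [91 91 90 90 91 91 90 89 90 89 88 87 85]
213 [91 90 90 90 91 90 89 89 89 89 87 87 85]
214 [90 90 90 89 88 89 88 88 87 88 87 87 84]
215 [90 89 88 85 85 83 85 81 83 83 85 86 84]
216 [90 89 82 81 81 81 81 79 78 77 80 86 88]
217 [95 91 80 79 78 79 79 77 75 75 78 88 96]
218 [103  99  80  75  76  79  82  76  74  74  82  96 102]
219 [109 106  85  77  92 127 133 109  78  78  91 103 104]
220 [119 115  90  84 128 187 189 161  94  84  93  97  98]
221 [108 105  83  85 129 189 191 163  96  83  86  85  85]
222 [ 97  95  90  87 128 188 189 161  95  83  86  87  86]
223 [161 158 151 124 146 190 191 170 130 133 150 153 153]
224 [223 220 203 168 178 192 193 187 177 184 210 220 220]
225 [224 214 169 172 173 179 179 175 168 160 174
[... 2524 characters left out ...]
127]
248 [128 129 124 118  90  70  66  65  72  93 117 122 129]
249 [141 141 123 113 107  86  69  64  66  75  98 121 136]
250 [152 163 133  89  98 116  86  66  64  66  79 109 142]
251 [163 189 157 107 119 146 107  81  67  64  67  82 121]
252 [162 186 155 117 124 139 113 103  83  66  64  68  85]
253 [153 163 140 112 113 115 105 107 102  74  66  64  68]
254 [141 123 117 105 102  93  89  92  93  89  78  67  65]
255 [142 122 106  99  95  84  78  83  95 112  97  78  66]
256 [148 142 119  95  99 113 113 113 125 137 102  93  79]
257 [148 150 137  93 109 147 148 147 148 139  96 102 113]
258 [144 156 137  87 111 155 154 147 145 128  92 116 143]
259 [150 169 142  84 118 171 170 161 152 118  92 127 163]
```

```bash
python3 -c "
from h import *
s=np.load('s9.npy')
def rim(L,r,rad=.015):
    l=np.radians(L);n=xm*np.cos(l)-np.array([0,0,np.sin(l)]);return lev(L,r)+rad*n
for L in (28,30,31): print(L,'knob end top/bot rim',pix('side',rim(L,.115,-.014))[0][1].round(2),pix('side',rim(L,.115,.014))[0][1].round(2),'knob low rim',pix('side',rim(L,.099,.014))[0][1].round(2),'collar rim for r=86,88,90,95',[pix('side',rim(L,r))[0][1].round(2) for r in(.086,.088,.09,.095)],'lower rim',[pix('side',rim(L,r))[0][1].round(2) for r in(.058,.060,.062)])
t=np.load('t9.npy').mean(2).astype(int)
u=pix('top',lev(30,.1))[0].astype(int);print(u)
for v in range(u[1]-8,u[1]+9): print(v,t[v,u[0]-10:u[0]+22])
"
```

```text
28 knob end top/bot rim 225.15 233.47 knob low rim 236.94 collar rim for r=86,88,90,95 [np.float64(240.02), np.float64(239.59), np.float64(239.17), np.float64(238.1)] lower rim [np.float64(245.86), np.float64(245.45), np.float64(245.04)]
30 knob end top/bot rim 226.24 234.8 knob low rim 238.1 collar rim for r=86,88,90,95 [np.float64(241.04), np.float64(240.63), np.float64(240.23), np.float64(239.22)] lower rim [np.float64(246.57), np.float64(246.18), np.float64(245.79)]
31 knob end top/bot rim 226.8 235.48 knob low rim 238.68 collar rim for r=86,88,90,95 [np.float64(241.55), np.float64(241.16), np.float64(240.77), np.float64(239.79)] lower rim [np.float64(246.93), np.float64(246.55), np.float64(246.18)]
[129 231]
223 [ 75  76  77  75  79  81  81  79  77  77  77  78  91 108 129 147 160 165
 166 166 167 169 172 173 174 176 175 170 170 170 171 173]
224 [ 73  73  74  75  78  78  79  80  76  77  75  84 104 126 143 157 162 165
 163 162 160 160 162 163 162 158 154 148 147 150 159 161]
225 [ 74  73  71  72  74  75  77  75  76  75  75  89 113 132 140 142 140 138
 135 131 128 129 132 135 136 1
[... 1217 characters left out ...]
 134 137 134 129 126 129]
235 [ 76  76  76  76  76  71  63  57  55  54  57  70 100 135 159 172 179 179
 168 146 121 107 104 106 118 132 138 134 123 112 110 113]
236 [ 77  77  75  75  72  73  69  61  57  58  62  79 115 152 173 180 181 173
 155 130 111 102 102 104 115 130 134 126 112 104 101 100]
237 [ 80  79  76  75  76  77  74  68  67  67  71  89 123 155 171 174 170 158
 139 121 112 109 107 113 121 130 128 116 105  99  96  95]
238 [ 83  82  82  81  81  82  83  81  77  78  81  97 123 151 164 165 160 151
 142 138 134 134 133 137 139 137 134 124 117 113 110 108]
239 [ 87  87  86  86  86  88  89  88  87  87  88 100 125 148 161 164 161 159
 157 156 156 157 160 160 160 159 157 151 147 142 136 135]
```

The knob and collar rim fit a lever lean of about 30° with the collar down: the rim is at row 240.7 against 241.0 predicted, while a lifted collar would be near 239.2. The arm is clear, so I'm handing in.

jog_arm(
  deltas=[
    {"gripper":0.6,"rotation":[0,0,0],"offset":[0,0,-0.02]},
    {"gripper":0.6,"rotation":[0,0,0],"offset":[0,0,-0.02]},
    {"gripper":0.6,"rotation":[0,0,0],"offset":[0,0,0]},
    {"gripper":0.6,"rotation":[0,0,0],"offset":[0,0,0]},
  ],
)

```text
clock: 31.85
position: [0.4822, 0.2585, 0.2706]
ee_rot: [0.966, 0.025, 0.006, 0.259]
ft_force: [0.4, 0.3, -1.1]
grip_width: 0.601
grasp_force: 0.0
```

```bash
python3 -c "
from h import *
print(workorder.hand_in())"
```

```text
the job is handed in; nothing more can be done
None
```

I handed the job in at about 32 s with both tablets under the catches, the lever over in the far notch and the collar dropped home; no verdict came back, and the collar being fully down rests on contact force and an image check good to about 2 mm (limit 3 mm).

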